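# Load specimen mounts on the imaging stage

### The job

Load the imaging stage: lay every specimen mount that is on the bench on a raised stage block, one mount to a block (any block), with its open side with the sprig facing up, turning over those that lie open side down, and each one centred and lined up with its block so that no edge overhangs. Once all of them are in place, push the lamp lever at the right end of the stage fully over, away from the robot. Do not knock over or push away the other things on the bench.

Things in the scene. Friction and masses are not known exactly. Their poses are not given: they have to be found in the camera images.
- mount0_mid (a point): centre (half-way through the thickness) of a white plastic specimen mount: flat, 80 mm long (x), 48 wide (y), 20 thick (z), 70 g. One big face (+z) is an open recess 68 x 36 mm, 12 deep, with a dark sprig glued inside; the other (-z) is plain and closed. z points out of the open side. Lies open side down or up; can also stand on its 48 x 20 mm end or on its long side. May be absent.
- mount1_mid (a point): another identical specimen mount, as mount0: centre point, x long, y wide, z out of the open side. May be absent.
- mount2_mid (a point): another identical specimen mount, as mount0: centre point, x long, y wide, z out of the open side. May be absent.
- mount3_mid (a point): another identical specimen mount, as mount0: centre point, x long, y wide, z out of the open side. May be absent.
- mount0: the same mount's body (origin also at its centre, same axes)
- mount1: the same mount's body (origin also at its centre, same axes)
- mount2: the same mount's body (origin also at its centre, same axes)
- mount3: the same mount's body (origin also at its centre, same axes)
- block0 (a point): centre of the top face of a raised dark-grey block of the imaging stage; top 112 (x) by 80 mm (y), 16 mm above the bench; x along the long side, away from the robot within 0.15 rad; z up. Four blocks in a row, 115 mm apart, on a 6 mm base plate 150 x 470 mm; a light bar 26 mm high runs along the far side, 77 mm from the block centres. Counted from the robot's left.
- block1 (a point): the next stage block to the robot's right, as block0: centre of the top face, 16 mm above the bench
- block2 (a point): the next stage block to the robot's right, as block0: centre of the top face, 16 mm above the bench
- block3 (a point): the next stage block to the robot's right, as block0: centre of the top face, 16 mm above the bench
- lamp (a joint): lever switch of the stage lamp, at the right end of the stage (from the robot): 0 = off, leaning toward the robot by 0.5 rad; 1.0 = fully on, leaning 0.5 rad away from the robot (stage +x). A black stick 80 mm long on a small grey block; it stays where it is left and needs only a light push.
- lamp_tip (a point): free end of that lever; it swings in the stage's x-z plane on an arc of 80 mm radius (when off the pivot is about 38 mm farther in stage +x than the tip and 70 mm below it)
- vial_a: standing glass vial with a black cap, 34 mm diameter, 93 mm tall; origin at the centre of its foot; only to be left alone
- vial_b: a second such standing vial; only to be left alone
- vial_c: glass vial with black cap lying on its side, 27 mm diameter, 93 mm long; only to be left alone
- vial_d: a third standing vial like vial_a; only to be left alone
- forceps: steel forceps lying on the bench, 120 mm long; only to be left alone
- caliper_case: grey flat case 140 x 60 x 22 mm lying on the bench; only to be left alone

How it is judged:
By the outcome, as a careful person would: the job done as asked, in the order asked, and still so for the second after the job is handed in, with the robot touching nothing.
Of mount0, mount1, mount2, mount3 only 3 to 4 are there at a start; the rules pass over those that are not, and their reading is None.
At some moment in a run one of mount0, mount1, mount2, mount3 may be knocked a few centimetres aside while the robot is not near it.
Once in a run the grip may slacken for a moment while it holds something.
It also fails if it takes over 210 s, if anything falls off the work surface, if the arm or the gripper's body presses on something with over 40 N, if the wrist force passes 120 N, or if a joint passes its speed limit or range.

### The arm

A 7-joint arm with a two-finger parallel gripper is mounted at the origin on the work surface. World frame = base frame: x ahead of the robot, y to its left, z up, the work surface at z = 0. Lengths are in mm, angles in rad, forces in N, time in s.
With the tool pointing down it reaches from about 400 to 875 mm from the base axis. Payload 4.4 kg.
Tool frame: the origin (TCP) lies midway between the tips of the shut fingers; the grasp point (between the pads) lies 19 mm behind it; z points along the fingers, y is the direction in which the jaws open and shut (so a half turn about z gives the same grasp; the last joint's range is limited). The gripper opens to 85 mm and grips with 20 to 120 N. Pads are 22 mm wide; open, the fingers measure 114 mm over their backs; the gripper's body (76 mm by 85 mm) begins 54 mm behind the grasp point. The pads swing forward as they close: fully open they stand 13 mm farther back than shut.
Start: joints at [-1.174, 0.628, 0.038, 1.517, -0.027, 0.996, -0.02], TCP at [290.176, 581.649, 231.313] pointing down, gripper open.
Joint ranges: [-3.06, 3.06], [-0.37, 2.12], [-1.25, 1.32], [0.18, 2.47], [-1.1, 4.24], [0.23, 1.98], [-2.94, 2.94]. Speed limits (rad/s): [2.57, 2.57, 3.14, 3.14, 3.14, 3.14, 3.14].

### API

Orientations are given as [roll, pitch, yaw] about the fixed x, y, z axes, in that order (R = Rz(yaw) Ry(pitch) Rx(roll)).
In Python, from cell import * gives the robot as it stands. The module is installed in compiled form; this text tells all that it offers.
- The arm moves only by the tool move_arm, never from a script. Its argument "series" is a list of rows, each a list of 2 entries, a list of its own where there are three numbers: the shift along the tool's x, y, z in m, then the turn about the tool's z in rad. In form: [[[x, y, z], yaw], ...]. A call has 1 to 5 rows; each row is the pose to reach, as a shift and turn from the pose measured when the call began, along the tool's axes at that moment; what a row does not reach only later rows make up. A row lasts 1/8 s, in which the tool goes at most 62.5 mm and 10.7 degrees, less where a joint would pass 70% of its speed; a pose out of reach is approached as far as the arm can. A call with a gripper value outside its range is refused whole. "claw" is the opening, from 0 (shut) to 1 (fully open), set as the call begins (left out, the last holds). The fingers move at their own pace and stop on an object; the grip force is fixed at half the most. Time passes only in rows, so rows that repeat a pose let the fingers close. It gives the time, the measured TCP pose, the force and the opening at its end, in the units of the state.
- read_state(): the state, without advancing time (a new reading comes with each control period).
- get_image(name): name is "side" or "top" or "wrist"; returns the picture (480x640x3 uint8, blue, green, red); there is no depth.
- camera_model(name): a dict with "fov_y" (degrees; the focal length in pixels is half the picture's height over the tangent of half this angle, whatever the lens; pixels are square), "cx", "cy" (the principal point, pixels), "k1" (the pictures are not rectified: a ray, as slopes to the right and down, at radius r is drawn at 1 + k1 r^2 times it, then the intrinsics apply), "pose" (4x4, takes a point from camera to world coordinates); the wrist camera has in their place "tool_from_camera" (4x4, takes a point from camera to tool coordinates, whose origin is the TCP and whose axes are the flange's). Camera axes: x right, y down, z forward; pixel columns grow to the right and rows downward; lengths in mm; the calibration is good to about 2 mm. A picture is of the moment at which its call begins: read the wrist's pose just before it. camera_model takes no time and is no camera call.
- finish_job(): hands the job in, once; it reports no verdict.
The state is a dict: "clock": time; "qpos": joint angles; "qd": joint speeds; "tau": joint torques, N m; "eef_pos": TCP position; "tool_rot": TCP orientation; "force": force on the tool from outside, world axes, zero at the start; "torque": the same for the moment, N m; "width": finger opening in mm.
Only numpy, scipy, OpenCV 4.12 (cv2) and the standard library are available. Lean on these libraries where they do the work, as an engineer would, in place of code of your own. Each camera call takes 0.05 s, during which the arm holds its last target. There are 200 camera calls.

## Working session

There is one attempt and no reset: what is moved stays moved. The work goes in short steps, Python scripts to look and compute and a tool call to move; the robot and the scene stay as the last step left them, time stands still between calls to the robot, and variables do not carry over. Pictures are saved under pics/ and viewed, about 12 in all and at most 16, crops included, and the job is handed in when it is done.

Besides the shell and the picture viewer there is one more tool, called after "Call:" as a command line: name --argument value ..., lists and objects as JSON in quotes. move_arm: Moves the arm, as the interface text tells. Its arguments: {"type":"object","properties":{"series":{"type":"array"},"claw":{"type":"number"}},"required":["series"]}

```bash
mkdir -p pics; python3 - <<'E'
from cell import *
import cv2,numpy as np
s=read_state();print(s)
for n in("top","side","wrist"):
    m=camera_model(n);print(n,m)
    cv2.imwrite(f"pics/{n}0.png",get_image(n))
E
```

```text
{'clock': 0.0, 'qpos': array([-1.17377382,  0.62934497,  0.03845192,  1.51838874, -0.02700677,
        0.99625849, -0.01995758]), 'qd': array([-6.97053565e-04,  7.07800994e-04,  1.03013977e-03, -2.26784977e-04,
       -5.25511434e-05,  1.58659637e-04,  7.09458949e-04]), 'tau': array([ 9.28581831e-04, -5.63385093e+01,  1.22673254e+00, -1.93446118e+01,
        1.10536566e-02,  1.07129026e-02, -2.10249533e-05]), 'eef_pos': array([289.90879438, 581.07112572, 230.3833672 ]), 'tool_rot': array([-3.13971156e+00,  2.50964658e-05,  2.67880038e+00]), 'force': array([-0.87362063, -0.80488896, -0.01545048]), 'torque': array([ 0.03868974, -0.04110603, -0.02129416]), 'width': 85.24951577156646}
top {'fov_y': 54.831395880968614, 'cx': 323.29713935540866, 'cy': 241.12697539594436, 'k1': 0.010235616103040843, 'pose': array([[-2.56308181e-02, -9.89685031e-01,  1.40948929e-01,
         3.39463520e+02],
       [-9.99593659e-01,  2.71320226e-02,  8.73900455e-03,
         1.08761837e+01],
       [-1.24730915e-02, -1.40667667e-01, -9.89978297e-01,
         1.17478529e+03],
       [ 0.00000000e+00,  0.00000
[... 292 characters left out ...]
9446e-01,  7.94376964e-01,
        -8.64483729e+02],
       [ 9.74555988e-03, -8.45650204e-01, -5.33648533e-01,
         6.82254899e+02],
       [ 0.00000000e+00,  0.00000000e+00,  0.00000000e+00,
         1.00000000e+00]])}
wrist {'fov_y': 63.14836171128006, 'cx': 321.1820951656052, 'cy': 232.76082671331287, 'k1': 0.009066852461562542, 'tool_from_camera': array([[-1.13424936e-03, -9.49448346e-01, -3.13921251e-01,
         8.13749130e+01],
       [ 9.99998363e-01, -6.34288979e-04, -1.69476543e-03,
        -2.96502266e-02],
       [ 1.40997545e-03, -3.13922659e-01,  9.49447511e-01,
        -1.42880215e+02],
       [ 0.00000000e+00,  0.00000000e+00,  0.00000000e+00,
         1.00000000e+00]])}
```

View pics/top0.png

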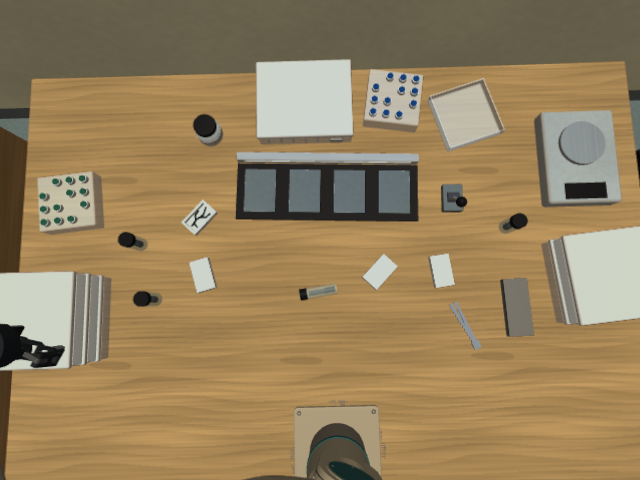

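View pics/side0.png

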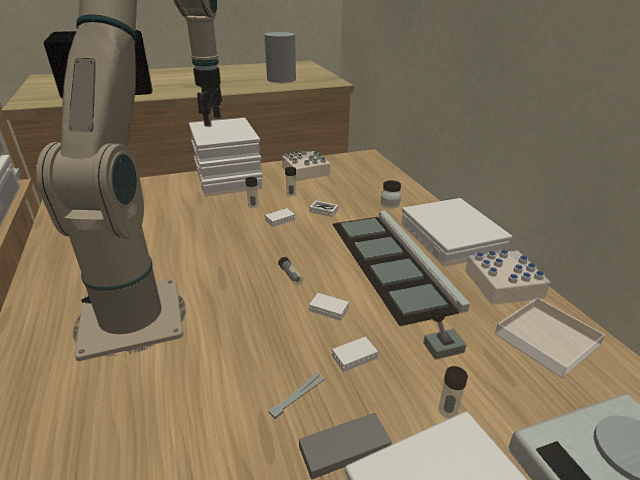

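```bash
cat >h.py <<'E'
from cell import *
import cv2,numpy as np
from scipy.spatial.transform import Rotation as Ro
def KD(n):
    m=camera_model(n);f=240/np.tan(np.radians(m["fov_y"]/2))
    return np.array([[f,0,m["cx"]],[0,f,m["cy"]],[0,0,1.]]),np.array([m["k1"],0,0,0,0.]),m
def cam(n,st=None):
    K,D,m=KD(n)
    if n!="wrist": return K,D,m["pose"]
    T=np.eye(4);T[:3,:3]=Ro.from_euler("xyz",st["tool_rot"]).as_matrix();T[:3,3]=st["eef_pos"]
    return K,D,T@m["tool_from_camera"]
def world(n,px,z,st=None):
    K,D,P=cam(n,st)
    u=cv2.undistortPoints(np.float64(px).reshape(-1,1,2),K,D).reshape(-1,2)
    r=np.c_[u,np.ones(len(u))]@P[:3,:3].T
    return P[:3,3]+r*((z-P[2,3])/r[:,2])[:,None]
def pix(n,X,st=None):
    K,D,P=cam(n,st);I=np.linalg.inv(P)
    return cv2.projectPoints(np.float64(X).reshape(-1,1,3),cv2.Rodrigues(I[:3,:3])[0],I[:3,3],K,D)[0].reshape(-1,2)
def mounts(im,zc=10,n="top",st=None,amin=8e2,amax=9e3,show=True):
    """white blobs of about mount size: world centre, long-axis angle, sides"""
    h=cv2.cvtColor(im,cv2.COLOR_BGR2HSV)
    m=((h[...,1]<45)&(h[...,2]>150)).astype(np.uint8)
    m=cv2.morphologyEx(m,cv2.MORPH_CLOSE,np.ones((3,3)))
    out=[]
    for c in cv2.findContours(m,cv2.RETR_EXTERNAL,cv2.CHAIN_APPROX_NONE)[0]:
        b=cv2.boxPoints(cv2.minAreaRect(c));w=world(n,b,zc,st)
        a,e=w[1]-w[0],w[2]-w[1]
        if np.linalg.norm(a)<np.linalg.norm(e):a,e=e,a
        L,W=np.linalg.norm(a),np.linalg.norm(e)
        if 65<L<100 and 38<W<65:
            o=(b.mean(0).round(),w.mean(0).round(1),round(float(np.arctan2(a[1],a[0])%np.pi),3),round(L),round(W))
            out.append(o)
            if show:print(*o)
    return out
def tool(st,target,z=None):
    """shift in tool axes (m) from state to world target"""
    R=Ro.from_euler("xyz",st["tool_rot"]).as_matrix()
    return (R.T@(np.array(target)-st["eef_pos"])/1000).round(4)
E
python3 - <<'E'
from h import *
im=cv2.imread("pics/top0.png");mounts(im)
h=cv2.cvtColor(im,cv2.COLOR_BGR2HSV)
# stage block tops: bluish dark grey
roi=np.zeros(im.shape[:2],np.uint8);roi[165:222,236:420]=1
g=im[...,0].astype(int);print(im[190,260],im[190,282],im[158,300],im[200,462])
m=((im.max(2)>60)&(im.max(2)<150)&(h[...,1]>25)&(h[...,0]>80)).astype(np.uint8)*roi
for c in cv2.findContours(m,cv2.RETR_EXTERNAL,cv2.CHAIN_APPROX_NONE)[0]:
    if cv2.contourArea(c)>600:
        w=world("top",cv2.boxPoints(cv2.minAreaRect(c)),16);print(w.mean(0).round(1),w.round(0)[:,:2].tolist())
cr=cv2.resize(im[150:330,180:540],None,fx=2.2,fy=2.2,interpolation=cv2.INTER_CUBIC);cv2.imwrite("pics/crop0.png",cr)
E
```

```text
[202. 275.] [428.9 329.4  10. ] 0.252 82 48
[380. 271.] [ 425.  -118.7   10. ] 2.372 81 48
[442. 270.] [ 423.6 -274.5   10. ] 0.133 81 48
[198. 217.] [577.4 340.4  10. ] 2.397 80 48
[116 114 103] [34 34 36] [179 176 168] [33 34 36]
[ 629.6 -162.1   16. ] [[686.0, -125.0], [684.0, -205.0], [573.0, -199.0], [576.0, -120.0]]
[633.  -46.9  16. ] [[579.0, -6.0], [689.0, -9.0], [687.0, -89.0], [577.0, -85.0]]
[638.9  68.6  16. ] [[695.0, 108.0], [693.0, 27.0], [582.0, 30.0], [585.0, 109.0]]
[642.5 182.4  16. ] [[590.0, 224.0], [700.0, 220.0], [695.0, 140.0], [585.0, 145.0]]
```

View pics/crop0.png

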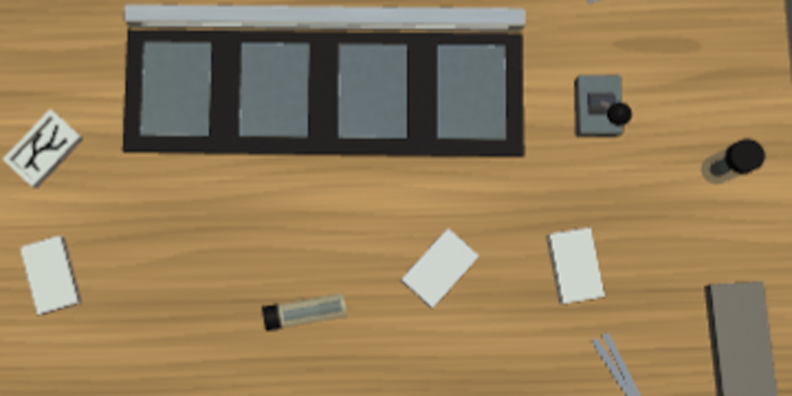

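Call:
move_arm --series '[[[-0.06,-0.015,0],0.1],[[-0.12,-0.03,0],0.2],[[-0.18,-0.045,0],0.28],[[-0.24,-0.06,0],0.28],[[-0.3,-0.072,0],0.28]]' --claw 1

```text
clock: 0.78
eef_pos: [527.4, 381.4, 230.5]
tool_rot: [-3.14, 0.0, 2.399]
force: [0.2, 1.4, 0.2]
width: 85.2
```

```bash
cat >>h.py <<'E'
def go(x,y,z,yaw,st=None):
    st=st or read_state();d=(st["tool_rot"][2]-yaw+np.pi)%(2*np.pi)-np.pi
    print("t%.2f"%st["clock"],"pos",st["eef_pos"].round(1),"yaw %.3f w %.1f"%(st["tool_rot"][2],st["width"]),"F",st["force"].round(1),"-> shift",tool(st,[x,y,z]),"turn %.3f (or %.3f)"%(d,d-np.sign(d)*np.pi),"q7 %.2f"%st["qpos"][6])
E
python3 -c "
from h import *
go(577.4,340.4,100,2.397)"
```

```text
t0.78 pos [527.4 381.4 230.5] yaw 2.399 w 85.2 F [0.2 1.4 0.2] -> shift [-0.0645  0.0039  0.1305] turn 0.002 (or -3.140) q7 0.23
```

Call:
move_arm --series '[[[-0.03,0.002,0.05],0],[[-0.0645,0.004,0.1],0],[[-0.0645,0.004,0.13],0],[[-0.0645,0.004,0.13],0]]'

```text
clock: 1.27
eef_pos: [575.4, 339.1, 97.5]
tool_rot: [-3.134, -0.002, 2.398]
force: [-0.6, 0.1, 0.4]
width: 85.5
```

```bash
python3 - <<'E'
from h import *
s=read_state();im=get_image("wrist");cv2.imwrite("pics/w1.png",im)
r=mounts(im,18,"wrist",s)
go(577.4,340.4,3,2.397,s)
E
```

```text
[320. 247.] [576.8 335.5  18. ] 2.43 80 48
[113.  63.] [427.4 325.9  18. ] 0.301 81 48
t1.27 pos [575.4 339.1  97.5] yaw 2.398 w 85.5 F [-0.6  0.1  0.4] -> shift [-0.0007  0.0031  0.0945] turn 0.001 (or -3.140) q7 0.33
```

View pics/w1.png

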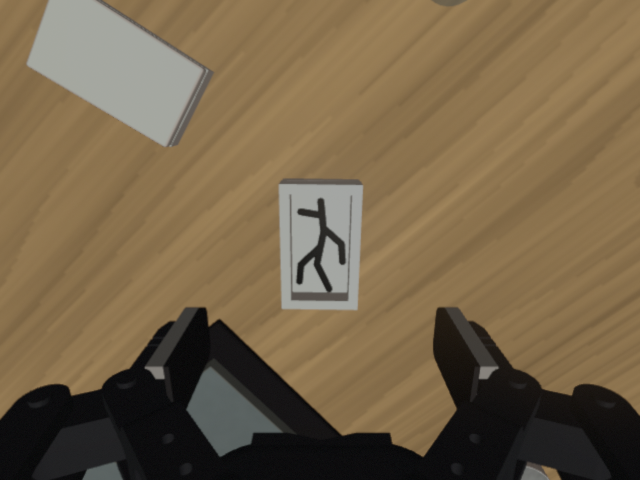

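Call:
move_arm --series '[[[-0.0005,0.001,0.05],-0.015],[[-0.0005,0.001,0.08],-0.015],[[-0.0005,0.001,0.096],-0.015],[[-0.0005,0.001,0.096],-0.015]]'

```text
clock: 1.82
eef_pos: [577.3, 341.4, 4.2]
tool_rot: [-3.138, -0.001, 2.415]
force: [0.6, -0.1, -0.3]
width: 85.2
```

Call:
move_arm --series '[[[0,0,0],0],[[0,0,0],0],[[0,0,0],0],[[0,0,0],0],[[0,0,0],0]]' --claw 0

```text
clock: 2.45
eef_pos: [578.5, 342.1, 6.1]
tool_rot: [-3.141, -0.0, 2.415]
force: [-1.4, 0.3, 5.6]
width: 46.5
```

Call:
move_arm --series '[[[0,0,-0.02],0],[[0,0,-0.06],0],[[0,0,-0.07],-0.15],[[0,0,-0.07],-0.35],[[0,0,-0.07],-0.45]]'

```text
clock: 3.08
eef_pos: [579.1, 342.2, 78.1]
tool_rot: [3.141, 0.001, 2.869]
force: [0.4, -0.2, -0.8]
width: 46.4
```

```bash
python3 -c "
from h import *
go(642.5,182.4,80,3.104)"
```

```text
t3.08 pos [579.1 342.2  78.1] yaw 2.869 w 46.4 F [ 0.4 -0.2 -0.8] -> shift [-0.104  -0.1368 -0.0019] turn -0.235 (or 2.907) q7 0.68
```

Call:
move_arm --series '[[[-0.035,-0.045,-0.002],-0.1],[[-0.07,-0.09,-0.002],-0.235],[[-0.104,-0.137,-0.002],-0.235],[[-0.104,-0.137,-0.002],-0.235],[[-0.104,-0.137,-0.002],-0.235]]'

```text
clock: 3.7
eef_pos: [642.8, 182.3, 81.2]
tool_rot: [3.14, 0.002, 3.103]
force: [0.1, 1.3, -0.0]
width: 46.0
```

```bash
python3 - <<'E'
from h import *
s=read_state();im=get_image("wrist");cv2.imwrite("pics/w2.png",im)
r=mounts(im,94,"wrist",s)
go(642.5,182.4,23,3.104,s)
E
```

```text
[321. 326.] [645.3 182.2  94. ] 0.019 81 52
t3.70 pos [642.8 182.3  81.2] yaw 3.103 w 46.0 F [ 0.1  1.3 -0. ] -> shift [ 0.0004 -0.      0.0582] turn -0.001 (or 3.141) q7 1.09
```

View pics/w2.png

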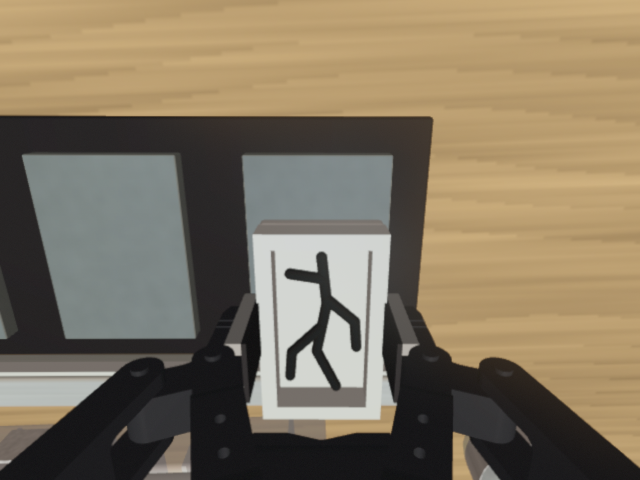

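```bash
python3 - <<'E'
from h import *
s=read_state()
print(world("wrist",[[243,155],[392,155],[25,154],[181,154]],16,s).round(1))
E
```

```text
[[585.1 144.9  16. ]
 [588.1 223.1  16. ]
 [580.5  31.3  16. ]
 [583.4 112.5  16. ]]
```

Call:
move_arm --series '[[[0.002,0,0.03],0],[[0.002,0,0.05],0],[[0.002,0,0.057],0],[[0.002,0,0.059],0],[[0.002,0,0.059],0]]'

```text
clock: 4.38
eef_pos: [640.9, 184.3, 22.6]
tool_rot: [3.139, 0.003, 3.105]
force: [-0.7, 0.2, -0.9]
width: 46.3
```

Call:
move_arm --series '[[[0,0,0],0],[[0,0,0],0],[[0,0,0],0]]' --claw 0.8

```text
clock: 4.75
eef_pos: [641.2, 184.3, 22.9]
tool_rot: [3.139, 0.004, 3.105]
force: [0.2, -0.9, -1.0]
width: 68.6
```

Call:
move_arm --series '[[[0,0,-0.03],0],[[0,0,-0.08],0],[[0,0,-0.12],0],[[0,0,-0.12],0]]'

```text
clock: 5.25
eef_pos: [643.4, 184.7, 147.0]
tool_rot: [3.136, 0.011, 3.105]
force: [0.5, -0.1, 0.1]
width: 68.0
```

```bash
python3 - <<'E'
from h import *
s=read_state();im=get_image("wrist");cv2.imwrite("pics/w3.png",im)
r=mounts(im,36,"wrist",s)
im=get_image("top");cv2.imwrite("pics/t3.png",im);mounts(im)
go(428.9,329.4,100,0.252,s)
E
```

```text
[271. 423.] [810.5 137.3  36. ] 1.572 86 49
[319. 224.] [642.7 183.7  36. ] 3.133 80 48
[380. 271.] [ 425.  -118.7   10. ] 2.372 81 48
[442. 270.] [ 423.6 -274.5   10. ] 0.133 81 48
t5.25 pos [643.4 184.7 147. ] yaw 3.105 w 68.0 F [ 0.5 -0.1  0.1] -> shift [0.2202 0.1365 0.0453] turn 2.853 (or -0.289) q7 1.10
```

Call:
move_arm --series '[[[0.05,0.03,0],-0.1],[[0.1,0.06,0],-0.2],[[0.15,0.09,0.02],-0.289],[[0.2,0.125,0.04],-0.289],[[0.22,0.136,0.045],-0.289]]'

```text
clock: 5.98
eef_pos: [420.7, 329.3, 95.1]
tool_rot: [3.141, -0.002, -2.884]
force: [0.7, -0.3, -0.3]
width: 68.2
```

```bash
python3 - <<'E'
from h import *
s=read_state();im=get_image("wrist");cv2.imwrite("pics/w4.png",im)
r=mounts(im,18,"wrist",s)
go(428.5,328,5,-2.885,s)
E
```

```text
[312. 255.] [429.4 325.8  18. ] 0.299 79 47
t5.97 pos [420.7 329.3  95.1] yaw -2.884 w 68.2 F [ 0.7 -0.3 -0.3] -> shift [-0.0074 -0.0033  0.0901] turn 0.001 (or -3.140) q7 0.91
```

Call:
move_arm --series '[[[-0.008,-0.004,0.03],-0.03],[[-0.008,-0.004,0.07],-0.03],[[-0.008,-0.004,0.09],-0.03],[[-0.008,-0.004,0.09],-0.03]]' --claw 1

```text
clock: 6.52
eef_pos: [425.6, 326.9, 2.6]
tool_rot: [-3.141, -0.008, -2.852]
force: [-0.7, -0.2, 0.5]
width: 85.1
```

Call:
move_arm --series '[[[0,0,0],0],[[0,0,0],0],[[0,0,0],0],[[0,0,0],0],[[0,0,0],0]]' --claw 0

```text
clock: 7.15
eef_pos: [426.3, 327.2, 3.6]
tool_rot: [-3.141, -0.006, -2.852]
force: [-0.0, -0.3, 7.0]
width: 46.8
```

Call:
move_arm --series '[[[0,0,-0.03],0],[[0,0,-0.06],0],[[0,0,-0.07],0.1],[[0,0,-0.07],0.2],[[0,0,-0.07],0.2]]'

```text
clock: 7.78
eef_pos: [426.7, 327.4, 74.0]
tool_rot: [-3.14, -0.006, -3.051]
force: [-0.4, -0.4, -0.6]
width: 46.7
```

```bash
python3 - <<'E'
from h import *
s=read_state();im=get_image("wrist");cv2.imwrite("pics/w5.png",im)
r=mounts(im,94,"wrist",s)
go(573,71,80,3.104,s)
E
```

```text
[322. 330.] [426.1 327.6  94. ] 0.142 76 45
t7.78 pos [426.7 327.4  74. ] yaw -3.051 w 46.7 F [-0.4 -0.4 -0.6] -> shift [-0.1224 -0.2687 -0.0063] turn 0.128 (or -3.013) q7 0.80
```

Call:
move_arm --series '[[[-0.025,-0.055,-0.006],0.06],[[-0.05,-0.11,-0.006],0.128],[[-0.075,-0.165,-0.006],0.128],[[-0.1,-0.22,-0.006],0.128],[[-0.122,-0.268,-0.006],0.128]]'

```text
clock: 8.45
eef_pos: [573.4, 69.1, 79.2]
tool_rot: [-3.139, -0.006, 3.106]
force: [0.7, 0.9, -0.3]
width: 47.1
```

```bash
python3 - <<'E'
from h import *
go(573,71,20.5,3.104)
E
```

```text
t8.45 pos [573.4  69.1  79.2] yaw 3.106 w 47.1 F [ 0.7  0.9 -0.3] -> shift [0.0002 0.002  0.0587] turn 0.002 (or -3.140) q7 1.18
```

Call:
move_arm --series '[[[0,0.002,0.03],0],[[0,0.002,0.05],0],[[0,0.002,0.058],0],[[0,0.002,0.058],0]]'

```text
clock: 8.95
eef_pos: [573.0, 71.1, 21.0]
tool_rot: [-3.139, -0.007, 3.107]
force: [0.6, -0.0, -1.3]
width: 46.4
```

Call:
move_arm --series '[[[0,0,0],0],[[0,0,0],0],[[0,0,0],0],[[0,0,0],0]]' --claw 0.75

```text
clock: 9.45
eef_pos: [573.1, 71.1, 21.2]
tool_rot: [-3.139, -0.006, 3.107]
force: [-0.4, -0.5, -0.6]
width: 64.2
```

Call:
move_arm --series '[[[0,0,-0.02],0],[[0,0,-0.06],0],[[0,0,-0.08],0],[[0,0,-0.08],0]]'

```text
clock: 9.95
eef_pos: [574.9, 71.5, 102.8]
tool_rot: [-3.14, -0.003, 3.107]
force: [-0.5, -0.2, -0.1]
width: 64.0
```

```bash
python3 - <<'E'
from h import *
s=read_state();im=get_image("wrist");cv2.imwrite("pics/w6.png",im)
im2=get_image("side");a=im2[200:340,310:490]
im2=cv2.resize(a,None,fx=2.67,fy=2.67);c=np.zeros((480,800,3),np.uint8)
c[:300,:400]=cv2.resize(im,(400,300));c[:373,320:]=im2[:373,:480]
cv2.imwrite("pics/w6c.png",c)
r=mounts(im,25,"wrist",s)
go(600,70,25,3.104,s)
E
```

```text
[321. 239.] [572.9  71.4  25. ] 3.062 87 46
t9.95 pos [574.9  71.5 102.8] yaw 3.107 w 64.0 F [-0.5 -0.2 -0.1] -> shift [-0.0253 -0.0005  0.0777] turn 0.003 (or -3.139) q7 1.19
```

View pics/w6c.png

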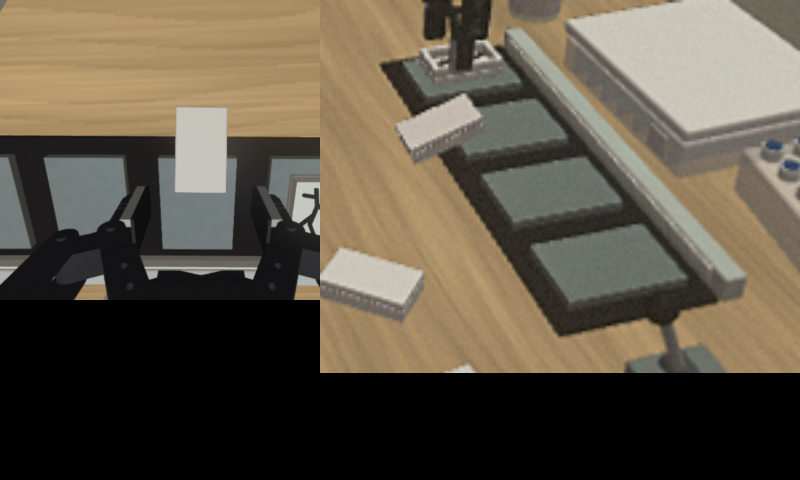

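Call:
move_arm --series '[[[-0.0245,0,0.03],0],[[-0.0245,0,0.06],0],[[-0.0245,0,0.077],0],[[-0.0245,0,0.077],0]]'

```text
clock: 10.55
eef_pos: [595.3, 70.0, 21.7]
tool_rot: [-3.138, -0.011, 3.107]
force: [0.8, -0.3, 0.8]
width: 63.7
```

Call:
move_arm --series '[[[0,0,0],0],[[0,0,0],0],[[0,0,0],0],[[0,0,0],0]]' --claw 0

```text
clock: 11.05
eef_pos: [595.7, 70.1, 22.4]
tool_rot: [-3.138, -0.01, 3.107]
force: [-1.0, -0.2, 3.7]
width: 47.0
```

Call:
move_arm --series '[[[0,0,-0.01],0],[[0,0,-0.03],0],[[0.02,0,-0.035],0],[[0.05,0,-0.035],0],[[0.05,0,-0.035],0]]'

```text
clock: 11.68
eef_pos: [544.1, 72.0, 59.2]
tool_rot: [-3.138, -0.012, 3.108]
force: [0.3, -0.4, -0.7]
width: 46.5
```

Call:
move_arm --series '[[[0,0,0],0],[[0,0,0],0]]' --claw 0.5

```text
clock: 11.92
eef_pos: [545.3, 72.0, 59.7]
tool_rot: [-3.138, -0.01, 3.108]
force: [-0.0, -0.2, -0.8]
width: 46.2
```

```bash
cat >>h.py <<'E'
def wrect():
    """white blob between the fingers in the wrist picture: pixel box"""
    im=get_image("wrist");h=cv2.cvtColor(im,cv2.COLOR_BGR2HSV)
    m=((h[...,1]<45)&(h[...,2]>120)).astype(np.uint8);m=cv2.morphologyEx(m,cv2.MORPH_OPEN,np.ones((5,5)))
    n,l,s,c=cv2.connectedComponentsWithStats(m)
    for i in range(1,n):
        if s[i,4]>1500 and 240<c[i,0]<400: print("blob x,y,w,h",s[i,:4],"area",s[i,4])
    return im
E
python3 - <<'E'
from h import *
go(0,0,0,0);im=wrect()
cv2.imwrite("pics/w7.png",im)
E
```

```text
t11.93 pos [545.3  72.   59.7] yaw 3.108 w 46.2 F [-0.  -0.2 -0.8] -> shift [ 0.542  -0.0901  0.0653] turn 3.108 (or -0.034) q7 1.16
blob x,y,w,h [258 148 130 218] area 27548
```

View pics/w7.png

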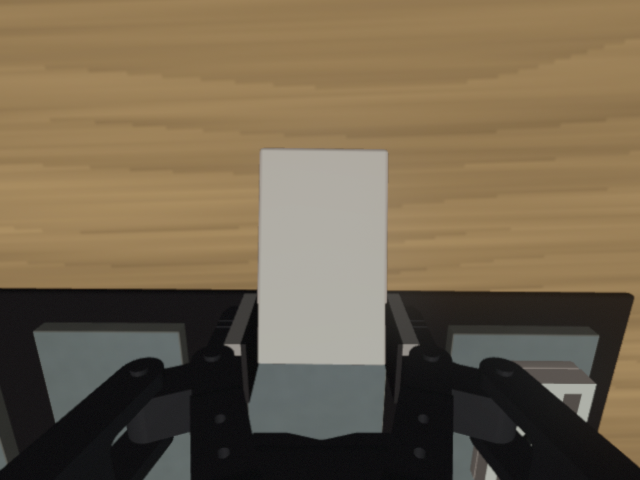

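Call:
move_arm --series '[[[0,0,0],0],[[0,0,0],0]]' --claw 0.545

```text
clock: 12.22
eef_pos: [545.4, 71.9, 59.4]
tool_rot: [-3.138, -0.01, 3.108]
force: [-0.2, 0.3, -0.5]
width: 46.7
```

```bash
python3 -c "
from h import *
wrect()"
```

```text
blob x,y,w,h [258 149 130 217] area 27577
```

Call:
move_arm --series '[[[0,0,0],0],[[0,0,0],0]]' --claw 0.553

```text
clock: 12.52
eef_pos: [545.2, 71.9, 59.3]
tool_rot: [-3.138, -0.01, 3.108]
force: [-0.7, 1.1, -0.2]
width: 47.0
```

```bash
python3 -c "
from h import *
wrect()"
```

```text
blob x,y,w,h [257 149 131 217] area 27725
```

Call:
move_arm --series '[[[0,0,0],0],[[0,0,0],0]]' --claw 0.557

```text
clock: 12.82
eef_pos: [545.2, 72.0, 59.3]
tool_rot: [-3.138, -0.01, 3.108]
force: [-0.3, -0.5, -0.9]
width: 47.4
```

```bash
python3 -c "
from h import *
wrect()"
```

```text
blob x,y,w,h [257 149 131 217] area 27763
```

Call:
move_arm --series '[[[0,0,0],0],[[0,0,0],0]]' --claw 0.56

```text
clock: 13.12
eef_pos: [545.2, 72.0, 59.4]
tool_rot: [-3.138, -0.01, 3.108]
force: [0.2, 0.6, 0.3]
width: 47.9
```

```bash
python3 -c "
from h import *
wrect()"
```

```text
blob x,y,w,h [257 149 131 217] area 27806
```

Call:
move_arm --series '[[[0,0,0],0],[[0,0,0],0]]' --claw 0.562

```text
clock: 13.42
eef_pos: [545.3, 72.0, 59.4]
tool_rot: [-3.138, -0.01, 3.108]
force: [0.1, -0.0, -0.1]
width: 48.4
```

```bash
python3 -c "
from h import *
wrect()"
```

```text
blob x,y,w,h [257 149 131 217] area 27814
```

Call:
move_arm --series '[[[0,0,0],0],[[0,0,0],0]]' --claw 0.564

```text
clock: 13.72
eef_pos: [545.3, 72.0, 59.4]
tool_rot: [-3.138, -0.01, 3.108]
force: [0.2, -0.5, 0.0]
width: 48.2
```

```bash
python3 -c "
from h import *
wrect()"
```

```text
blob x,y,w,h [262 217 117 176] area 18588
```

Call:
move_arm --series '[[[0,0,0],0],[[0,0,0],0]]' --claw 0.566

```text
clock: 14.02
eef_pos: [545.4, 72.0, 59.5]
tool_rot: [-3.138, -0.01, 3.108]
force: [-0.5, -0.3, 0.3]
width: 48.5
```

```bash
python3 -c "
from h import *
wrect()"
```

```text
blob x,y,w,h [273 234  97 162] area 15360
```

Call:
move_arm --series '[[[0,0,0],0],[[0,0,0],0],[[0,0,0],0]]' --claw 0

```text
clock: 14.45
eef_pos: [545.4, 72.0, 59.5]
tool_rot: [-3.138, -0.01, 3.108]
force: [-0.6, 0.1, -0.1]
width: -0.1
```

```bash
python3 - <<'E'
from h import *
im=wrect();a=get_image("side")[180:340,290:490]
c=np.zeros((480,800,3),np.uint8);c[:300,:400]=cv2.resize(im,(400,300));c[:320,400:]=cv2.resize(a,(400,320));cv2.imwrite("pics/c8.png",c)
E
```

```text
blob x,y,w,h [273 235 113 123] area 7337
```

View pics/c8.png

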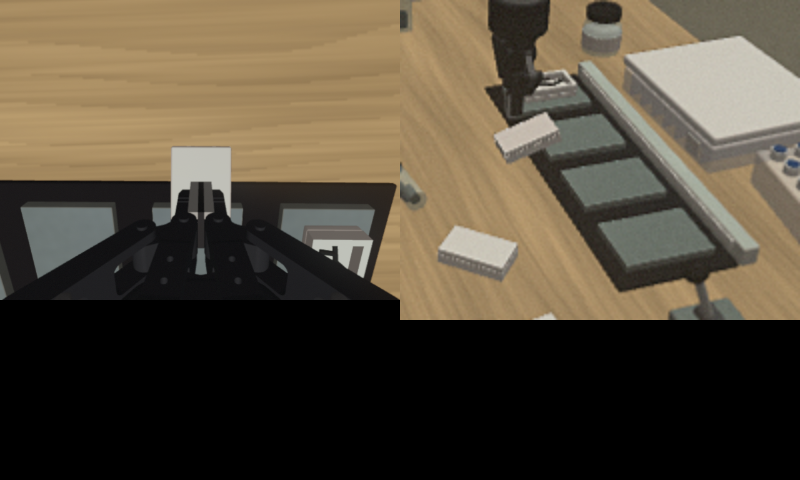

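Call:
move_arm --series '[[[0,0,-0.03],0],[[0.02,0,-0.045],0],[[0.02,0,-0.045],0],[[0.02,0,-0.045],0]]' --claw 0.8

```text
clock: 15.05
eef_pos: [526.4, 72.7, 104.3]
tool_rot: [-3.138, -0.01, 3.108]
force: [0.4, -0.7, 0.8]
width: 68.2
```

```bash
python3 - <<'E'
from h import *
s=read_state();im=get_image("wrist");cv2.imwrite("pics/w9.png",im)
mounts(im,25,"wrist",s);go(595,71,23,3.104,s)
E
```

```text
[321. 306.] [568.7  70.7  25. ] 3.136 90 46
t15.05 pos [526.4  72.7 104.3] yaw 3.108 w 68.2 F [ 0.4 -0.7  0.8] -> shift [-0.0694  0.0009  0.0807] turn 0.004 (or -3.138) q7 1.16
```

View pics/w9.png

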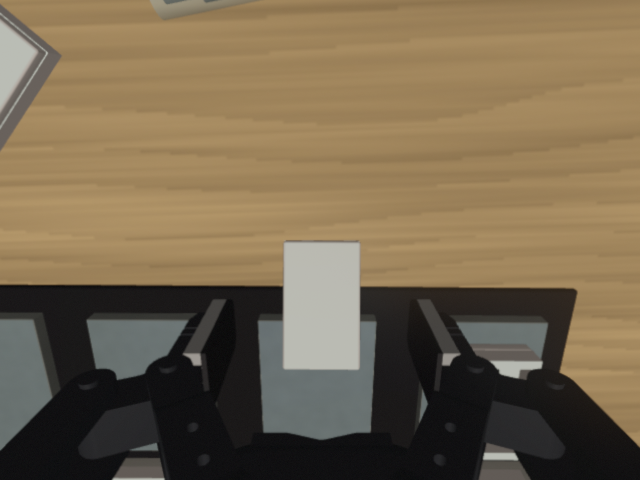

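```bash
python3 - <<'E'
from h import *
s=read_state()
for z,p in((42,(322,369)),(19,(322,241)),(0,(322,238))): print(world("wrist",[p],z,s).round(1))
E
```

```text
[[600.9  70.3  42. ]]
[[524.8  72.8  19. ]]
[[529.1  72.6  -0. ]]
```

Call:
move_arm --series '[[[-0.05,0.001,0.02],0],[[-0.068,0.001,0.06],0],[[-0.068,0.001,0.081],0],[[-0.068,0.001,0.081],0]]'

```text
clock: 15.6
eef_pos: [592.0, 70.7, 19.8]
tool_rot: [-3.137, -0.015, 3.108]
force: [-0.4, 0.0, 0.2]
width: 68.3
```

Call:
move_arm --series '[[[0,0,0],0],[[0,0,0],0],[[0,0,0],0],[[0,0,0],0]]' --claw 0

```text
clock: 16.1
eef_pos: [592.4, 70.8, 20.4]
tool_rot: [-3.137, -0.013, 3.108]
force: [0.2, -0.7, 1.3]
width: 46.9
```

Call:
move_arm --series '[[[0,0,-0.02],0],[[0,0,-0.04],0],[[0.02,0,-0.062],0],[[0.05,0,-0.062],0],[[0.05,0,-0.062],0]]'

```text
clock: 16.73
eef_pos: [541.4, 72.8, 84.7]
tool_rot: [-3.137, -0.014, 3.109]
force: [0.4, 0.2, -0.6]
width: 46.6
```

Call:
move_arm --series '[[[0,0,0],0],[[0,0,0],0],[[0,0,0],0]]' --claw 0.56

```text
clock: 17.1
eef_pos: [541.9, 72.8, 84.7]
tool_rot: [-3.137, -0.014, 3.108]
force: [-0.2, 0.4, -0.8]
width: 47.9
```

Call:
move_arm --series '[[[0,0,0],0],[[0,0,0],0]]' --claw 0.5625

```text
clock: 17.35
eef_pos: [542.1, 72.7, 84.5]
tool_rot: [-3.137, -0.014, 3.108]
force: [-0.4, -0.1, -1.4]
width: 48.1
```

```bash
python3 -c "
from h import *
wrect();go(0,0,0,3.104)"
```

```text
blob x,y,w,h [257 315 129  55] area 6942
t17.40 pos [542.1  72.7  84.5] yaw 3.108 w 47.8 F [-0.  -0.1 -0.7] -> shift [ 0.5381 -0.0904  0.0925] turn 0.004 (or -3.137) q7 1.16
```

Call:
move_arm --series '[[[0,0,0],0],[[0,0,0],0]]' --claw 0.5628

```text
clock: 17.65
eef_pos: [542.2, 72.8, 84.6]
tool_rot: [-3.137, -0.014, 3.108]
force: [0.0, 0.4, 0.4]
width: 48.5
```

```bash
python3 -c "
from h import *
wrect()"
```

```text
blob x,y,w,h [276 135  92 145] area 10607
blob x,y,w,h [264 317 115 102] area 5652
```

Call:
move_arm --series '[[[0,0,0],0],[[0,0,0],0]]' --claw 0.5631

```text
clock: 17.95
eef_pos: [542.2, 72.8, 84.6]
tool_rot: [-3.137, -0.014, 3.108]
force: [-0.2, -0.1, -0.6]
width: 47.9
```

```bash
python3 -c "
from h import *
wrect()"
```

```text
blob x,y,w,h [276 135  92 145] area 10613
blob x,y,w,h [264 317 115 100] area 5590
```

Call:
move_arm --series '[[[0,0,-0.03],0],[[0,0,-0.03],0],[[0,0,-0.03],0]]' --claw 0.8

```text
clock: 18.38
eef_pos: [542.3, 72.8, 114.3]
tool_rot: [-3.137, -0.014, 3.108]
force: [0.1, -0.1, 0.1]
width: 68.0
```

```bash
python3 - <<'E'
from h import *
s=read_state();im=get_image("wrist");cv2.imwrite("pics/w10.png",im)
mounts(im,18,"wrist",s);go(542,72,50,3.104,s)
im=get_image("top");mounts(im)
E
```

```text
[322. 196.] [516.2  73.3  18. ] 3.076 81 48
t18.38 pos [542.3  72.8 114.3] yaw 3.108 w 68.0 F [ 0.1 -0.1  0.1] -> shift [-0.0006 -0.0005  0.0643] turn 0.004 (or -3.137) q7 1.17
[442. 270.] [ 423.6 -274.5   10. ] 0.133 81 48
[256. 188.] [650.5 193.1  10. ] 3.134 82 44
```

View pics/w10.png

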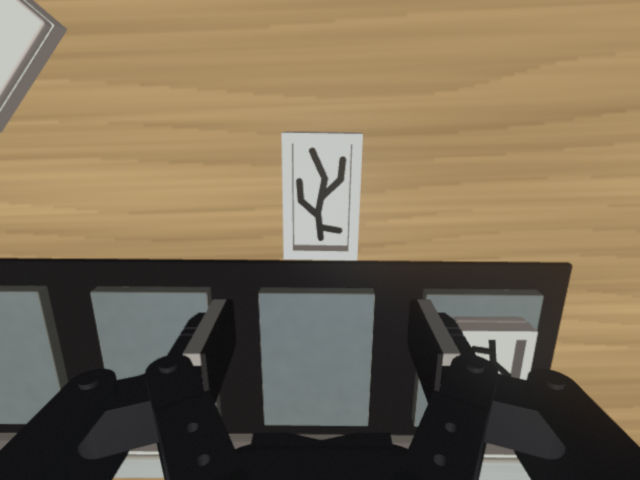

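Call:
move_arm --series '[[[0.026,0,0.05],0.01],[[0.026,0,0.09],0.01],[[0.026,0,0.11],0.01],[[0.026,0,0.11],0.01]]'

```text
clock: 18.98
eef_pos: [512.5, 72.9, 2.4]
tool_rot: [-3.135, -0.02, 3.099]
force: [1.0, -0.6, 0.9]
width: 68.2
```

Call:
move_arm --series '[[[0,0,0],0],[[0,0,0],0],[[0,0,0],0],[[0,0,0],0]]' --claw 0

```text
clock: 19.48
eef_pos: [513.0, 72.9, 3.1]
tool_rot: [-3.136, -0.018, 3.098]
force: [-0.2, -0.2, 4.4]
width: 46.4
```

Call:
move_arm --series '[[[0,0,-0.03],0],[[0,0,-0.06],-0.005],[[-0.06,0,-0.06],-0.005],[[-0.12,0,-0.06],-0.005],[[-0.12,0,-0.06],-0.005]]'

```text
clock: 20.1
eef_pos: [639.3, 67.1, 61.3]
tool_rot: [-3.136, -0.012, 3.101]
force: [-1.5, -0.2, -0.3]
width: 46.6
```

```bash
python3 - <<'E'
from h import *
s=read_state();im=get_image("wrist");cv2.imwrite("pics/w11.png",im)
mounts(im,s["eef_pos"][2]+15,"wrist",s);go(638.9,68.6,22,3.104,s)
E
```

```text
[322. 336.] [644.6  67.2  76.3] 3.037 84 52
t20.10 pos [639.3  67.1  61.3] yaw 3.101 w 46.6 F [-1.5 -0.2 -0.3] -> shift [-0.      0.0017  0.0393] turn -0.003 (or 3.138) q7 1.20
```

Call:
move_arm --series '[[[0.0035,0.0017,0.02],0],[[0.0035,0.0017,0.036],0],[[0.0035,0.0017,0.041],0],[[0.0035,0.0017,0.041],0]]'

```text
clock: 20.65
eef_pos: [630.5, 69.2, 19.6]
tool_rot: [-3.135, -0.018, 3.102]
force: [0.3, -0.3, -1.5]
width: 46.5
```

Call:
move_arm --series '[[[0,0,0],0],[[0,0,0],0],[[0,0,0],0]]' --claw 0.75

```text
clock: 21.02
eef_pos: [630.7, 69.1, 19.8]
tool_rot: [-3.136, -0.018, 3.102]
force: [-0.1, -0.7, 0.8]
width: 64.1
```

Call:
move_arm --series '[[[0,0,-0.03],0],[[0,0,-0.08],0],[[0,0,-0.12],0],[[0,0,-0.12],0]]'

```text
clock: 21.52
eef_pos: [635.5, 70.3, 143.6]
tool_rot: [-3.137, -0.01, 3.102]
force: [0.2, -0.6, -1.1]
width: 64.1
```

```bash
python3 - <<'E'
from h import *
s=read_state();im=get_image("wrist");cv2.imwrite("pics/w12.png",im)
mounts(im,36,"wrist",s);im=get_image("top");print();mounts(im)
go(425,-118.7,100,2.372,s);print(s["qpos"].round(2))
E
```

```text
[493. 234.] [643.3 185.2  36. ] 3.103 86 49
[320. 228.] [634.6  68.9  36. ] 3.13 81 49

[442. 270.] [ 423.6 -274.5   10. ] 0.133 81 48
[256. 188.] [650.4 190.5  10. ] 3.133 82 50
t21.52 pos [635.5  70.3 143.6] yaw 3.102 w 64.1 F [ 0.2 -0.6 -1.1] -> shift [ 0.2024 -0.197   0.0466] turn 0.730 (or -2.412) q7 1.22
[-0.04  0.72 -0.2   1.62  0.18  0.83  1.22]
```

Call:
move_arm --series '[[[0.04,-0.04,0],0.15],[[0.08,-0.08,0],0.3],[[0.12,-0.12,0.02],0.45],[[0.16,-0.16,0.035],0.6],[[0.2,-0.197,0.045],0.73]]' --claw 1

```text
clock: 22.25
eef_pos: [421.6, -120.6, 98.2]
tool_rot: [-3.123, -0.011, 2.367]
force: [1.0, -1.4, -0.5]
width: 85.1
```

```bash
python3 - <<'E'
from h import *
s=read_state();im=get_image("wrist");cv2.imwrite("pics/w13.png",im)
r=mounts(im,18,"wrist",s)
if r: go(*r[0][1][:2],4,r[0][2],s)
E
```

```text
[330. 246.] [ 425.5 -119.6   18. ] 2.405 79 47
t22.25 pos [ 421.6 -120.6   98.2] yaw 2.367 w 85.1 F [ 1.  -1.4 -0.5] -> shift [-0.0031  0.0052  0.0941] turn -0.038 (or 3.104) q7 0.97
```

Call:
move_arm --series '[[[-0.033,0.005,0.04],-0.035],[[-0.033,0.005,0.075],-0.035],[[-0.033,0.005,0.093],-0.035],[[-0.033,0.005,0.093],-0.035]]'

```text
clock: 22.8
eef_pos: [434.8, -144.9, 1.7]
tool_rot: [-3.113, -0.023, 2.392]
force: [1.3, 0.3, 0.8]
width: 85.3
```

Call:
move_arm --series '[[[0,0,0],0],[[0,0,0],0],[[0,0,0],0],[[0,0,0],0],[[0,0,0],0]]' --claw 0

```text
clock: 23.42
eef_pos: [435.7, -144.8, 3.0]
tool_rot: [-3.114, -0.021, 2.392]
force: [0.1, 0.3, 6.2]
width: 47.9
```

Call:
move_arm --series '[[[0,0,-0.03],0],[[0,0,-0.06],0],[[0,0,-0.085],0],[[0,0,-0.085],0]]'

```text
clock: 23.92
eef_pos: [440.1, -144.6, 89.9]
tool_rot: [-3.116, -0.017, 2.392]
force: [0.4, -0.1, 0.2]
width: 47.6
```

Call:
move_arm --series '[[[0,0,0],0],[[0,0,0],0]]' --claw 0.559

```text
clock: 24.18
eef_pos: [439.7, -144.4, 89.4]
tool_rot: [-3.116, -0.018, 2.392]
force: [-0.5, 0.5, -0.9]
width: 47.6
```

```bash
python3 -c "
from h import *
wrect();go(425,-119,3,3.104)"
```

```text
blob x,y,w,h [258 146 155 223] area 28695
t24.23 pos [ 439.6 -144.4   89.3] yaw 2.392 w 47.7 F [-0.3 -0.2 -0.5] -> shift [0.0264 0.0109 0.0865] turn -0.712 (or 2.430) q7 0.78
```

```bash
python3 -c "
from h import *
im=wrect();cv2.imwrite('pics/w14.png',im)"
```

```text
blob x,y,w,h [258 146 155 223] area 28699
```

View pics/w14.png

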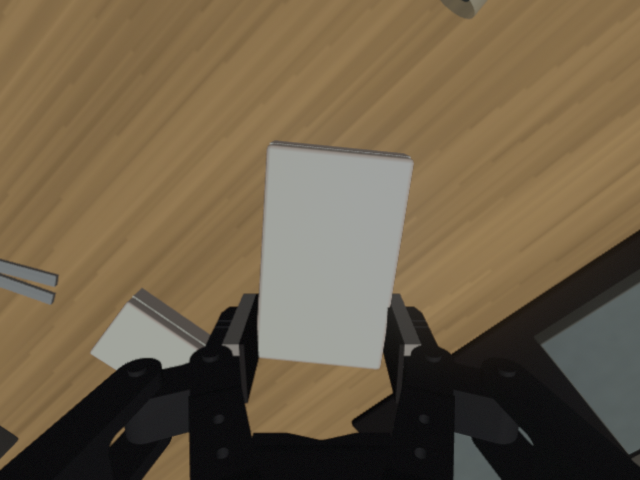

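Call:
move_arm --series '[[[0,0,0.04],0],[[0,0,0.07],0],[[0,0,0.085],0],[[0,0,0.085],0]]' --claw 0.3

```text
clock: 24.78
eef_pos: [436.6, -144.7, 3.4]
tool_rot: [-3.115, -0.02, 2.392]
force: [0.2, -0.2, -0.2]
width: 47.0
```

Call:
move_arm --series '[[[0,0,0],0],[[0,0,0],0.0],[[0,0,0],0.09],[[0,0,0],0.09]]' --claw 0.68

```text
clock: 25.28
eef_pos: [436.9, -144.8, 3.9]
tool_rot: [-3.114, -0.016, 2.303]
force: [-0.1, -0.6, -0.0]
width: 58.0
```

Call:
move_arm --series '[[[0,0,0],0],[[0,0,0],0],[[0,0,0],0],[[0,0,0],0]]' --claw 0

```text
clock: 25.78
eef_pos: [437.0, -145.0, 4.7]
tool_rot: [-3.114, -0.016, 2.305]
force: [-0.7, 0.0, 6.9]
width: 47.7
```

Call:
move_arm --series '[[[0,0,-0.03],0],[[0,0,-0.06],0],[[0,0,-0.085],0],[[0,0,-0.085],0]]'

```text
clock: 26.28
eef_pos: [440.9, -144.8, 91.1]
tool_rot: [-3.116, -0.013, 2.306]
force: [-0.3, -0.9, -1.3]
width: 47.5
```

```bash
python3 -c "
from h import *
im=wrect();go(425,-119,3,3.104)"
```

```text
blob x,y,w,h [228 141 157 222] area 28143
t26.32 pos [ 440.  -144.7   90.1] yaw 2.306 w 47.6 F [ 0.  -0.1 -0.6] -> shift [0.0279 0.0084 0.0873] turn -0.798 (or 2.343) q7 0.66
```

Call:
move_arm --series '[[[0,0,0.04],0],[[0,0,0.07],0],[[0,0,0.086],0],[[0,0,0.086],0]]' --claw 0.3

```text
clock: 26.82
eef_pos: [436.4, -145.1, 2.8]
tool_rot: [-3.113, -0.017, 2.306]
force: [-0.3, 0.4, -0.7]
width: 46.6
```

Call:
move_arm --series '[[[0,0,0],0],[[0,0,0],0.0],[[0,0,0],-0.045],[[0,0,0],-0.045]]' --claw 0.68

```text
clock: 27.32
eef_pos: [436.6, -145.1, 3.1]
tool_rot: [-3.114, -0.017, 2.352]
force: [0.2, -0.4, 0.0]
width: 58.1
```

Call:
move_arm --series '[[[0,0,0],0],[[0,0,0],0],[[0,0,0],0],[[0,0,0],0]]' --claw 0

```text
clock: 27.82
eef_pos: [436.8, -145.1, 3.7]
tool_rot: [-3.114, -0.017, 2.352]
force: [-0.9, -0.2, 6.8]
width: 46.8
```

Call:
move_arm --series '[[[0,0,-0.03],0],[[0,0,-0.06],0],[[0,0,-0.085],0],[[0,0,-0.085],0]]'

```text
clock: 28.32
eef_pos: [440.7, -144.9, 90.1]
tool_rot: [-3.116, -0.013, 2.351]
force: [1.0, -0.3, -0.9]
width: 46.6
```

```bash
python3 -c "
from h import *
im=wrect();go(425,-119,3,3.104)"
```

```text
blob x,y,w,h [255 144 146 217] area 28664
t28.38 pos [ 439.8 -144.8   89.1] yaw 2.351 w 46.6 F [-0.3  0.3 -1.3] -> shift [0.0274 0.0099 0.0863] turn -0.753 (or 2.389) q7 0.66
```

Call:
move_arm --series '[[[0,0,0],0],[[0,0,0],0]]' --claw 0.56

```text
clock: 28.62
eef_pos: [439.2, -144.6, 88.2]
tool_rot: [-3.114, -0.017, 2.352]
force: [-0.6, -0.0, -1.1]
width: 47.5
```

Call:
move_arm --series '[[[0,0,0],0],[[0,0,0],0]]' --claw 0.5615

```text
clock: 28.88
eef_pos: [438.9, -144.5, 87.8]
tool_rot: [-3.114, -0.018, 2.352]
force: [-0.4, 0.2, -0.2]
width: 48.0
```

```bash
python3 -c "
from h import *
im=wrect()"
```

```text
blob x,y,w,h [255 144 147 218] area 28898
```

Call:
move_arm --series '[[[0,0,0],0]]' --claw 0.562

```text
clock: 29.05
eef_pos: [439.0, -144.5, 87.9]
tool_rot: [-3.114, -0.017, 2.352]
force: [0.6, 0.6, -0.0]
width: 47.8
```

```bash
python3 -c "
from h import *
im=wrect()"
```

```text
blob x,y,w,h [255 144 147 218] area 28904
```

Call:
move_arm --series '[[[0,0,0],0]]' --claw 0.5623

```text
clock: 29.22
eef_pos: [439.0, -144.5, 87.9]
tool_rot: [-3.114, -0.017, 2.352]
force: [-0.3, -0.2, -0.8]
width: 47.9
```

```bash
python3 -c "
from h import *
im=wrect()"
```

```text
blob x,y,w,h [255 144 147 218] area 28908
```

Call:
move_arm --series '[[[0,0,0],0]]' --claw 0.5626

```text
clock: 29.4
eef_pos: [439.0, -144.5, 87.9]
tool_rot: [-3.114, -0.017, 2.352]
force: [0.2, -0.1, -0.8]
width: 48.5
```

```bash
python3 -c "
from h import *
im=wrect()"
```

```text
blob x,y,w,h [255 144 147 218] area 28907
```

Call:
move_arm --series '[[[0,0,0],0]]' --claw 0.5628

```text
clock: 29.58
eef_pos: [439.0, -144.6, 88.0]
tool_rot: [-3.114, -0.017, 2.352]
force: [-0.1, 0.2, -1.0]
width: 47.9
```

```bash
python3 -c "
from h import *
im=wrect()"
```

```text
blob x,y,w,h [255 144 147 218] area 28905
```

Call:
move_arm --series '[[[0,0,0],0]]' --claw 0.563

```text
clock: 29.75
eef_pos: [439.1, -144.5, 88.0]
tool_rot: [-3.114, -0.017, 2.352]
force: [-0.6, 0.2, -1.0]
width: 48.2
```

```bash
python3 -c "
from h import *
im=wrect()"
```

```text
blob x,y,w,h [255 144 147 218] area 28910
```

Call:
move_arm --series '[[[0,0,0],0]]' --claw 0.5632

```text
clock: 29.92
eef_pos: [439.1, -144.5, 88.0]
tool_rot: [-3.114, -0.017, 2.352]
force: [0.0, 0.0, -0.7]
width: 48.3
```

```bash
python3 -c "
from h import *
im=wrect()"
```

```text
blob x,y,w,h [255 144 147 218] area 28912
```

Call:
move_arm --series '[[[0,0,0],0],[[0,0,0],0]]' --claw 0.5634

```text
clock: 30.22
eef_pos: [439.1, -144.5, 88.0]
tool_rot: [-3.114, -0.017, 2.352]
force: [0.5, 0.3, -0.0]
width: 48.0
```

```bash
python3 -c "
from h import *
im=wrect()"
```

```text
blob x,y,w,h [255 144 147 218] area 28916
```

Call:
move_arm --series '[[[0,0,0],0]]' --claw 0.5636

```text
clock: 30.4
eef_pos: [439.1, -144.6, 88.0]
tool_rot: [-3.114, -0.017, 2.352]
force: [-1.4, 0.2, -0.5]
width: 48.3
```

```bash
python3 -c "
from h import *
im=wrect()"
```

```text
blob x,y,w,h [255 144 147 218] area 28917
```

Call:
move_arm --series '[[[0,0,0],0]]' --claw 0.5638

```text
clock: 30.58
eef_pos: [439.1, -144.5, 88.0]
tool_rot: [-3.114, -0.017, 2.352]
force: [-0.5, -0.1, -0.5]
width: 48.4
```

```bash
python3 -c "
from h import *
im=wrect()"
```

```text
blob x,y,w,h [255 144 147 218] area 28918
```

Call:
move_arm --series '[[[0,0,0],0]]' --claw 0.564

```text
clock: 30.75
eef_pos: [439.1, -144.5, 88.0]
tool_rot: [-3.114, -0.017, 2.352]
force: [-0.5, 0.6, -1.2]
width: 48.2
```

```bash
python3 -c "
from h import *
im=wrect()"
```

```text
blob x,y,w,h [255 144 147 218] area 28913
```

Call:
move_arm --series '[[[0,0,0],0],[[0,0,0],0]]' --claw 0.5642

```text
clock: 31.05
eef_pos: [439.1, -144.5, 88.0]
tool_rot: [-3.114, -0.017, 2.352]
force: [0.2, -0.1, -1.1]
width: 48.2
```

```bash
python3 -c "
from h import *
im=wrect()"
```

```text
blob x,y,w,h [255 144 147 218] area 28917
```

Call:
move_arm --series '[[[0,0,0],0],[[0,0,0],0]]' --claw 0.5644

```text
clock: 31.35
eef_pos: [439.1, -144.6, 88.0]
tool_rot: [-3.114, -0.017, 2.352]
force: [-0.8, 0.1, -0.6]
width: 48.5
```

```bash
python3 -c "
from h import *
im=wrect()"
```

```text
blob x,y,w,h [255 144 147 218] area 28920
```

Call:
move_arm --series '[[[0,0,0],0],[[0,0,0],0]]' --claw 0.5647

```text
clock: 31.65
eef_pos: [439.1, -144.5, 88.0]
tool_rot: [-3.114, -0.017, 2.352]
force: [0.0, 0.1, -0.5]
width: 47.8
```

```bash
python3 -c "
from h import *
im=wrect()"
```

```text
blob x,y,w,h [255 144 147 218] area 28920
```

Call:
move_arm --series '[[[0,0,0],0],[[0,0,0],0]]' --claw 0.565

```text
clock: 31.95
eef_pos: [439.0, -144.5, 88.0]
tool_rot: [-3.114, -0.017, 2.352]
force: [0.3, -0.8, -0.3]
width: 48.2
```

```bash
python3 -c "
from h import *
im=wrect()"
```

```text
blob x,y,w,h [255 144 147 218] area 28921
```

Call:
move_arm --series '[[[0,0,0],0],[[0,0,0],0]]' --claw 0.5653

```text
clock: 32.25
eef_pos: [439.1, -144.5, 88.0]
tool_rot: [-3.114, -0.017, 2.352]
force: [-0.4, 0.5, -0.4]
width: 48.2
```

```bash
python3 -c "
from h import *
im=wrect()"
```

```text
blob x,y,w,h [255 144 147 218] area 28923
```

Call:
move_arm --series '[[[0,0,0],0],[[0,0,0],0]]' --claw 0.5656

```text
clock: 32.55
eef_pos: [439.1, -144.5, 88.0]
tool_rot: [-3.114, -0.017, 2.352]
force: [-0.5, -1.1, -0.8]
width: 48.3
```

```bash
python3 -c "
from h import *
im=wrect()"
```

```text
blob x,y,w,h [255 144 146 218] area 28913
```

Call:
move_arm --series '[[[0,0,0],0],[[0,0,0],0]]' --claw 0.5659

```text
clock: 32.85
eef_pos: [439.0, -144.5, 88.0]
tool_rot: [-3.114, -0.017, 2.352]
force: [-0.5, -0.7, -0.2]
width: 48.4
```

```bash
python3 -c "
from h import *
im=wrect()"
```

```text
blob x,y,w,h [255 144 146 218] area 28911
```

Call:
move_arm --series '[[[0,0,0],0],[[0,0,0],0]]' --claw 0.5662

```text
clock: 33.15
eef_pos: [439.1, -144.5, 88.0]
tool_rot: [-3.114, -0.017, 2.352]
force: [0.1, -0.0, -1.0]
width: 48.5
```

```bash
python3 -c "
from h import *
im=wrect()"
```

```text
blob x,y,w,h [255 144 146 218] area 28913
```

Call:
move_arm --series '[[[0,0,0],0],[[0,0,0],0]]' --claw 0.5665

```text
clock: 33.45
eef_pos: [439.1, -144.5, 88.0]
tool_rot: [-3.114, -0.017, 2.352]
force: [0.2, -0.1, -1.3]
width: 48.3
```

```bash
python3 -c "
from h import *
im=wrect()"
```

```text
blob x,y,w,h [255 144 146 218] area 28913
```

Call:
move_arm --series '[[[0,0,0],0],[[0,0,0],0]]' --claw 0.5668

```text
clock: 33.75
eef_pos: [439.1, -144.5, 88.0]
tool_rot: [-3.114, -0.017, 2.352]
force: [-0.2, 0.5, -0.8]
width: 48.1
```

```bash
python3 -c "
from h import *
im=wrect()"
```

```text
blob x,y,w,h [255 144 146 218] area 28908
```

Call:
move_arm --series '[[[0,0,0],0]]' --claw 0.5673

```text
clock: 33.92
eef_pos: [439.0, -144.5, 88.0]
tool_rot: [-3.114, -0.017, 2.352]
force: [-0.6, 0.2, -0.6]
width: 48.1
```

```bash
python3 -c "
from h import *
im=wrect()"
```

```text
blob x,y,w,h [259 157 125 191] area 22062
```

Call:
move_arm --series '[[[0,0,0],0]]' --claw 0.5677

```text
clock: 34.1
eef_pos: [439.1, -144.5, 88.0]
tool_rot: [-3.114, -0.017, 2.352]
force: [0.4, 0.1, 0.2]
width: 48.4
```

```bash
python3 -c "
from h import *
im=wrect()"
```

```text
blob x,y,w,h [285 237 119  76] area 4914
```

```bash
python3 - <<'E'
from h import *
im=wrect();a=get_image("side")[230:370,260:420]
c=np.zeros((480,800,3),np.uint8);c[:300,:400]=cv2.resize(im,(400,300));c[:350,400:]=cv2.resize(a,(400,350));cv2.imwrite("pics/c15.png",c);go(0,0,0,0)
E
```

```text
blob x,y,w,h [285 237 119  76] area 4917
t34.25 pos [ 439.1 -144.5   88. ] yaw 2.352 w 48.3 F [-0.5  0.2 -0.5] -> shift [ 0.4101 -0.2075  0.1009] turn 2.352 (or -0.790) q7 0.66
```

View pics/c15.png

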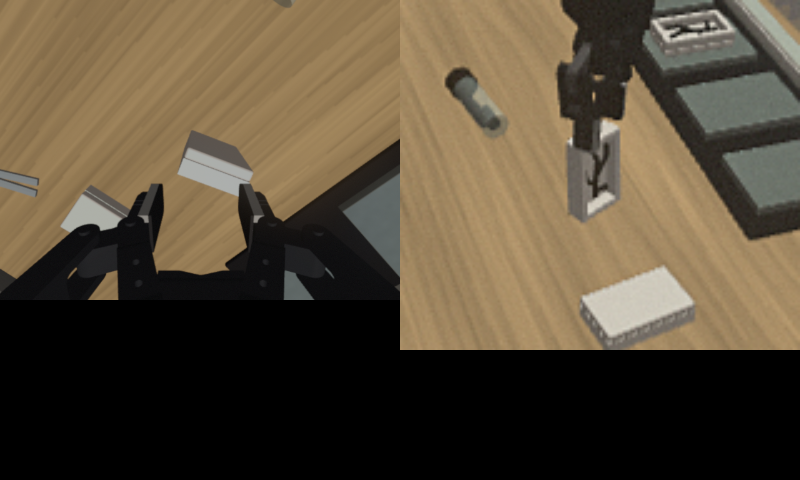

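```bash
python3 - <<'E'
from h import *
s=read_state();im=get_image("wrist");g=im[...,2].astype(int);h=cv2.cvtColor(im,cv2.COLOR_BGR2HSV)
print(im[265:300:6,330],[tuple(im[225,340])])
roi=np.zeros(im.shape[:2],np.uint8);roi[180:330,270:420]=1
m=((h[...,1]<45)&(h[...,2]>150)).astype(np.uint8)*roi
m=cv2.morphologyEx(m,cv2.MORPH_CLOSE,np.ones((5,5)))
c=max(cv2.findContours(m,cv2.RETR_EXTERNAL,cv2.CHAIN_APPROX_NONE)[0],key=cv2.contourArea)
b=cv2.boxPoints(cv2.minAreaRect(c));w=world("wrist",b,80,s);print(cv2.contourArea(c),b.round(),w.round(1),w.mean(0).round(1))
for i in range(2):
    e=w[i+1]-w[i];print(np.linalg.norm(e).round(1),np.arctan2(e[1],e[0])%np.pi)
go(*w.mean(0)[:2],62,2.352,s)
E
```

```text
[[ 84  89  95]
 [146 153 160]
 [171 176 173]
 [170 176 174]
 [151 157 155]
 [170 176 173]] [(np.uint8(82), np.uint8(89), np.uint8(96))]
4196.0 [[276. 296.]
 [291. 256.]
 [393. 293.]
 [378. 333.]] [[ 422.9 -156.9   80. ]
 [ 414.7 -138.9   80. ]
 [ 457.1 -120.3   80. ]
 [ 467.  -137.9   80. ]] [ 440.4 -138.5   80. ]
19.7 2.0000195316117173
46.4 0.4145584693149423
t34.25 pos [ 439.1 -144.5   88. ] yaw 2.352 w 48.3 F [-0.5  0.2 -0.5] -> shift [0.0028 0.0059 0.0259] turn -0.000 (or 3.141) q7 0.66
```

Call:
move_arm --series '[[[0,0,-0.03],0],[[0,0,-0.045],0.0],[[-0.033,-0.0076,-0.045],0.18],[[-0.033,-0.0076,-0.045],0.36],[[-0.033,-0.0076,-0.045],0.36]]' --claw 0

```text
clock: 34.92
eef_pos: [458.2, -173.1, 132.6]
tool_rot: [-3.109, -0.006, 1.993]
force: [0.4, 0.4, -0.4]
width: 0.1
```

```bash
python3 - <<'E'
from h import *
d=np.array([np.cos(1.99),np.sin(1.99)]);c=np.array([440.4,-138.5])
go(*(c-36*d),64,1.99);go(*(c+16*d),64,1.99)
E
```

```text
t34.92 pos [ 458.2 -173.1  132.6] yaw 1.993 w 0.1 F [ 0.4  0.4 -0.4] -> shift [0.0024 0.0001 0.0687] turn 0.003 (or -3.138) q7 0.49
t34.92 pos [ 458.2 -173.1  132.6] yaw 1.993 w 0.1 F [ 0.4  0.4 -0.4] -> shift [0.0544 0.0002 0.069 ] turn 0.003 (or -3.138) q7 0.49
```

Call:
move_arm --series '[[[0,0,0.03],0],[[0,0,0.06],0],[[0,0,0.068],0],[[0,0,0.068],0]]'

```text
clock: 35.42
eef_pos: [455.8, -173.2, 64.6]
tool_rot: [-3.109, -0.007, 1.995]
force: [-0.8, -0.6, 0.2]
width: -0.1
```

Call:
move_arm --series '[[[0.01,0,0],0],[[0.018,0,0],0],[[0.026,0,0],0],[[0.034,0,0],0],[[0.04,0,0],0]]'

```text
clock: 36.05
eef_pos: [439.2, -136.1, 65.0]
tool_rot: [-3.109, -0.007, 1.996]
force: [0.1, 0.6, 0.5]
width: 0.0
```

Call:
move_arm --series '[[[0.006,0,0],0],[[0.012,0,0],0],[[-0.02,0,-0.03],0],[[-0.02,0,-0.06],0],[[0.0,0,-0.06],0]]'

```text
clock: 36.67
eef_pos: [442.9, -136.9, 126.5]
tool_rot: [-3.113, -0.004, 1.992]
force: [-0.6, 0.2, -0.8]
width: 0.6
```

```bash
python3 - <<'E'
from h import *
s=read_state();im=get_image("wrist");cv2.imwrite("pics/w16.png",im)
for r in mounts(im,18,"wrist",s): go(*r[1][:2],4,r[2],s)
E
```

```text
[325. 144.] [419.1 -87.6  18. ] 2.027 81 48
t36.67 pos [ 442.9 -136.9  126.5] yaw 1.992 w 0.6 F [-0.6  0.2 -0.8] -> shift [0.0543 0.0019 0.1227] turn -0.035 (or 3.107) q7 0.41
```

View pics/w16.png

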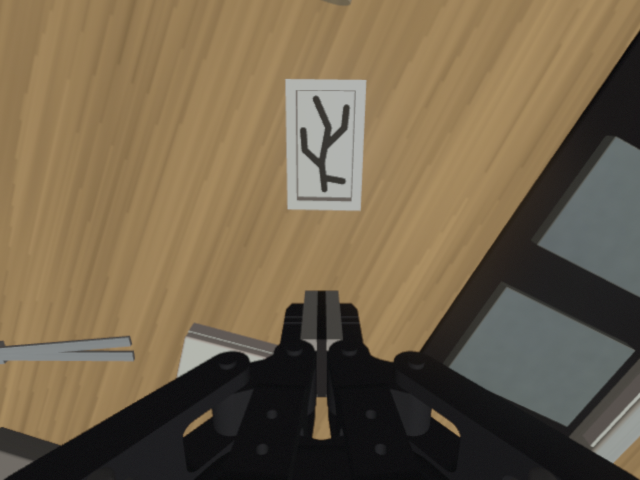

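Call:
move_arm --series '[[[0.03,0.002,0],0],[[0.054,0.002,0.04],0],[[0.054,0.002,0.08],0],[[0.054,0.002,0.122],0],[[0.054,0.002,0.122],0]]' --claw 0.85

```text
clock: 37.35
eef_pos: [412.6, -82.7, 5.0]
tool_rot: [-3.103, -0.01, 2.0]
force: [-0.1, -0.4, -0.2]
width: 72.4
```

Call:
move_arm --series '[[[0,0,0],0],[[0,0,0],0],[[0,0,0],0],[[0,0,0],0],[[0,0,0],0]]' --claw 0

```text
clock: 37.98
eef_pos: [412.8, -82.8, 5.3]
tool_rot: [-3.103, -0.009, 2.0]
force: [0.1, 0.5, -0.8]
width: 46.7
```

Call:
move_arm --series '[[[0,0,-0.03],0],[[0,0,-0.06],-0.15],[[0,0,-0.08],-0.3],[[0,0,-0.08],-0.45],[[0,0,-0.08],-0.6]]'

```text
clock: 38.6
eef_pos: [415.8, -82.5, 85.7]
tool_rot: [-3.115, -0.029, 2.604]
force: [-0.1, -0.7, -0.9]
width: 46.5
```

```bash
python3 - <<'E'
from h import *
go(633,-46.9,80,3.104)
E
```

```text
t38.60 pos [415.8 -82.5  85.7] yaw 2.604 w 46.5 F [-0.1 -0.7 -0.9] -> shift [-0.1684  0.1418 -0.0029] turn -0.500 (or 2.641) q7 0.30
```

Call:
move_arm --series '[[[-0.04,0.035,0],-0.1],[[-0.08,0.07,0],-0.25],[[-0.12,0.105,0],-0.4],[[-0.164,0.142,0],-0.5],[[-0.164,0.142,0],-0.5]]'

```text
clock: 39.22
eef_pos: [632.7, -43.0, 76.7]
tool_rot: [-3.135, -0.035, 3.103]
force: [-2.2, 0.1, -1.3]
width: 46.7
```

```bash
python3 - <<'E'
from h import *
s=read_state();im=get_image("wrist")
mounts(im,s["eef_pos"][2]+14,"wrist",s);go(626,-46.9,21,3.104,s)
E
```

```text
[322. 344.] [642.3 -43.2  90.7] 0.013 80 53
t39.23 pos [632.7 -43.   76.7] yaw 3.103 w 46.7 F [-2.2  0.1 -1.3] -> shift [ 0.0046 -0.0038  0.0559] turn -0.001 (or 3.141) q7 0.88
```

Call:
move_arm --series '[[[0.004,-0.0038,0.02],0],[[0.004,-0.0038,0.04],0],[[0.004,-0.0038,0.045],0],[[0.004,-0.0038,0.045],0]]'

```text
clock: 39.78
eef_pos: [623.4, -47.7, 31.1]
tool_rot: [-3.134, -0.039, 3.104]
force: [0.9, -0.2, 0.0]
width: 46.4
```

```bash
python3 - <<'E'
from h import *
go(625.5,-46.9,21,3.104)
E
```

```text
t39.77 pos [623.4 -47.7  31.1] yaw 3.104 w 46.4 F [ 0.9 -0.2  0. ] -> shift [-0.0025  0.0009  0.01  ] turn -0.000 (or 3.141) q7 0.84
```

Call:
move_arm --series '[[[-0.0025,0.001,0.005],0],[[-0.003,0.001,0.0095],0],[[-0.003,0.001,0.0095],0]]'

```text
clock: 40.15
eef_pos: [626.5, -46.6, 22.1]
tool_rot: [-3.134, -0.038, 3.104]
force: [-0.5, -0.8, 3.2]
width: 46.6
```

Call:
move_arm --series '[[[0,0,0],0],[[0,0,0],0],[[0,0,0],0]]' --claw 0.75

```text
clock: 40.52
eef_pos: [626.5, -46.6, 22.0]
tool_rot: [-3.134, -0.039, 3.104]
force: [-0.0, 0.0, -0.3]
width: 64.3
```

Call:
move_arm --series '[[[0,0,-0.03],0],[[0,0,-0.08],0],[[0,0,-0.12],0],[[0,0,-0.12],0]]'

```text
clock: 41.02
eef_pos: [633.5, -45.1, 145.4]
tool_rot: [-3.134, -0.032, 3.103]
force: [0.6, 0.1, 0.0]
width: 64.2
```

```bash
python3 - <<'E'
from h import *
s=read_state();im=get_image("wrist");cv2.imwrite("pics/w17.png",im)
mounts(im,36,"wrist",s);im=get_image("top");print();mounts(im)
go(423.6,-274.5,100,0.133,s)
E
```

```text
[320. 235.] [635.1 -47.3  36. ] 3.128 81 49
[493. 228.] [634.7  70.1  36. ] 3.097 85 49

[442. 270.] [ 423.6 -274.5   10. ] 0.133 81 48
[348. 188.] [640.9 -46.1  10. ] 3.106 77 52
[302. 190.] [641.4  71.9  10. ] 3.09 83 51
[256. 188.] [650.4 190.5  10. ] 3.133 82 50
t41.02 pos [633.5 -45.1 145.4] yaw 3.103 w 64.2 F [0.6 0.1 0. ] -> shift [ 0.1994 -0.2369  0.0536] turn 2.970 (or -0.171) q7 0.94
```

Call:
move_arm --series '[[[0.04,-0.05,0],-0.08],[[0.08,-0.1,0],-0.17],[[0.12,-0.15,0.02],-0.17],[[0.16,-0.2,0.04],-0.17],[[0.2,-0.237,0.05],-0.17]]' --claw 1

```text
clock: 41.75
eef_pos: [421.6, -273.6, 100.5]
tool_rot: [-3.141, -0.042, -3.01]
force: [0.2, -1.6, -0.3]
width: 85.3
```

```bash
python3 - <<'E'
from h import *
s=read_state();im=get_image("wrist");cv2.imwrite("pics/w18.png",im)
for r in mounts(im,18,"wrist",s): go(*r[1][:2],5,r[2],s)
E
```

```text
[320. 250.] [ 424.2 -274.3   18. ] 0.157 78 47
t41.75 pos [ 421.6 -273.6  100.5] yaw -3.010 w 85.3 F [ 0.2 -1.6 -0.3] -> shift [-0.0065 -0.001   0.0953] turn 3.116 (or -0.025) q7 1.33
```

Call:
move_arm --series '[[[-0.006,-0.001,0.04],-0.01],[[-0.006,-0.001,0.07],-0.01],[[-0.006,-0.001,0.095],-0.01],[[-0.006,-0.001,0.095],-0.01]]'

```text
clock: 42.3
eef_pos: [410.0, -280.6, 0.6]
tool_rot: [3.14, -0.06, -3.009]
force: [0.2, 1.2, 0.5]
width: 85.3
```

Call:
move_arm --series '[[[0,0,0],0],[[0,0,0],0],[[0,0,0],0],[[0,0,0],0],[[0,0,0],0]]' --claw 0

```text
clock: 42.92
eef_pos: [410.6, -280.6, 1.6]
tool_rot: [3.141, -0.059, -3.009]
force: [-0.5, 1.1, 6.2]
width: 46.8
```

Call:
move_arm --series '[[[0,0,-0.03],0],[[0,0,-0.05],0],[[0,0.05,-0.05],0],[[0,0.1,-0.05],0],[[0,0.14,-0.05],0]]'

```text
clock: 43.55
eef_pos: [394.9, -139.9, 52.1]
tool_rot: [3.141, -0.058, -3.009]
force: [0.8, 0.7, -1.3]
width: 47.0
```

```bash
python3 - <<'E'
from h import *
s=read_state();go(440,-140,5,3.104,s)
E
```

```text
t43.55 pos [ 394.9 -139.9   52.1] yaw -3.009 w 47.0 F [ 0.8  0.7 -1.3] -> shift [-0.0473 -0.006   0.0444] turn 0.170 (or -2.971) q7 0.87
```

Call:
move_arm --series '[[[-0.03,0,0.01],0],[[-0.05,0,0.03],0],[[-0.052,0,0.045],0],[[-0.052,0,0.047],0],[[-0.052,0,0.047],0]]'

```text
clock: 44.18
eef_pos: [443.6, -133.5, 2.5]
tool_rot: [3.142, -0.058, -3.009]
force: [-0.6, -0.0, -0.4]
width: 47.0
```

Call:
move_arm --series '[[[0,0,0],0],[[0,0,0],0],[[0,0,0],0]]' --claw 0.7

```text
clock: 44.55
eef_pos: [443.7, -133.7, 2.8]
tool_rot: [-3.141, -0.058, -3.009]
force: [0.0, -0.6, 0.2]
width: 59.9
```

```bash
python3 - <<'E'
from h import *
s=read_state();im=get_image("wrist");cv2.imwrite("pics/w19.png",im);wrect()
mounts(im,20,"wrist",s);go(440,-140,5,3.104,s)
E
```

```text
blob x,y,w,h [254 266 134 173] area 21170
[322. 353.] [ 454.4 -131.9   20. ] 0.188 72 46
t44.55 pos [ 443.7 -133.7    2.8] yaw -3.009 w 59.9 F [ 0.  -0.6  0.2] -> shift [ 0.0046 -0.0058 -0.0019] turn 0.170 (or -2.971) q7 0.82
```

Call:
move_arm --series '[[[0.01,0,-0.001],0],[[0.017,0,-0.001],0],[[0.017,0,-0.001],0]]'

```text
clock: 45.02
eef_pos: [425.8, -136.1, 4.7]
tool_rot: [-3.141, -0.059, -3.009]
force: [1.0, -0.2, -0.4]
width: 59.6
```

Call:
move_arm --series '[[[0,0,0],0],[[0,0,0],0],[[0,0,0],0],[[0,0,0],0]]' --claw 0

```text
clock: 45.52
eef_pos: [426.1, -136.1, 5.2]
tool_rot: [-3.141, -0.058, -3.009]
force: [0.0, -0.2, 6.8]
width: 46.5
```

Call:
move_arm --series '[[[0,0,-0.03],0],[[0,0,-0.06],0],[[0,0,-0.08],0],[[0,0,-0.08],0]]'

```text
clock: 46.02
eef_pos: [431.9, -135.6, 85.9]
tool_rot: [-3.14, -0.056, -3.009]
force: [-0.3, 0.5, -1.0]
width: 46.1
```

Call:
move_arm --series '[[[0,0,0],0],[[0,0,0],0]]' --claw 0.561

```text
clock: 46.28
eef_pos: [431.4, -135.5, 85.1]
tool_rot: [-3.14, -0.057, -3.009]
force: [-0.3, 0.1, -1.5]
width: 48.1
```

```bash
python3 - <<'E'
from h import *
wrect();go(440,-140,5,3.104)
E
```

```text
blob x,y,w,h [258 309 127 130] area 15233
t46.33 pos [ 431.4 -135.4   85.2] yaw -3.009 w 47.8 F [-0.1 -0.4 -1.3] -> shift [-0.0125 -0.0056  0.0796] turn 0.170 (or -2.971) q7 0.99
```

Call:
move_arm --series '[[[0,0,0],0],[[0,0,0],0]]' --claw 0.562

```text
clock: 46.58
eef_pos: [431.3, -135.3, 84.9]
tool_rot: [-3.141, -0.057, -3.009]
force: [0.3, 0.2, -0.5]
width: 48.3
```

```bash
python3 -c "
from h import *
wrect()"
```

```text
blob x,y,w,h [269 287 115  44] area 4567
```

Call:
move_arm --series '[[[0,0,0],0]]' --claw 0.5624

```text
clock: 46.75
eef_pos: [431.4, -135.3, 85.0]
tool_rot: [-3.141, -0.057, -3.009]
force: [-0.1, -0.2, 0.3]
width: 48.1
```

```bash
python3 -c "
from h import *
wrect()"
```

```text
blob x,y,w,h [269 285 115  45] area 4598
```

```bash
python3 - <<'E'
from h import *
s=read_state();im=get_image("wrist");h=cv2.cvtColor(im,cv2.COLOR_BGR2HSV)
a=get_image("side")[230:370,260:420]
c=np.zeros((480,800,3),np.uint8);c[:300,:400]=cv2.resize(im,(400,300));c[:350,400:]=cv2.resize(a,(400,350));cv2.imwrite("pics/c20.png",c)
roi=np.zeros(im.shape[:2],np.uint8);roi[260:345,262:390]=1
m=((h[...,1]<45)&(h[...,2]>140)).astype(np.uint8)*roi
c=max(cv2.findContours(m,cv2.RETR_EXTERNAL,cv2.CHAIN_APPROX_NONE)[0],key=cv2.contourArea)
b=cv2.boxPoints(cv2.minAreaRect(c))
for z in(80,90):
    w=world("wrist",b,z,s);print(z,w.mean(0).round(1),[(np.linalg.norm(w[i+1]-w[i]).round(1),round(np.arctan2(*(w[i+1]-w[i])[1::-1])%np.pi,3)) for i in(0,1)])
go(440,-140,80,-3.009,s)
E
```

```text
80 [ 428.  -133.4   80. ] [(np.float64(47.7), np.float64(1.737)), (np.float64(19.4), np.float64(0.202))]
90 [ 423.5 -134.1   90. ] [(np.float64(44.5), np.float64(1.737)), (np.float64(18.2), np.float64(0.202))]
t46.80 pos [ 431.4 -135.3   85. ] yaw -3.009 w 47.7 F [ 0.2 -1.2  0.8] -> shift [-0.0082 -0.0058  0.0046] turn 0.000 (or -3.141) q7 0.99
```

View pics/c20.png

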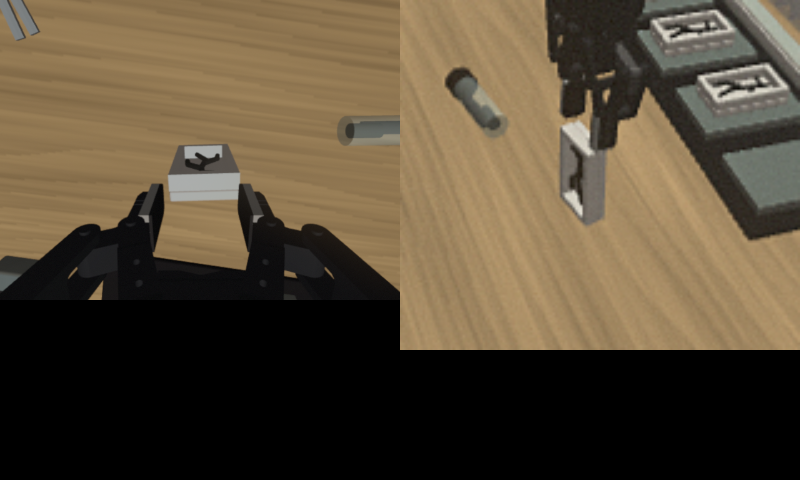

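Call:
move_arm --series '[[[0,0,-0.03],0],[[0,0,-0.05],0.0],[[0.03,0.005,-0.05],-0.04],[[0.042,0.005,-0.05],-0.04],[[0.042,0.005,-0.05],-0.04]]' --claw 0

```text
clock: 47.52
eef_pos: [391.5, -136.0, 137.3]
tool_rot: [3.141, -0.058, -2.97]
force: [-0.3, -0.1, -0.3]
width: 0.1
```

```bash
python3 - <<'E'
from h import *
d=np.array([np.cos(.17),np.sin(.17)]);c=np.array([428,-133.4])
go(*(c-37*d),64,.17-np.pi);go(*(c+14*d),64,.17-np.pi)
E
```

```text
t47.52 pos [ 391.5 -136.   137.3] yaw -2.970 w 0.1 F [-0.3 -0.1 -0.3] -> shift [-0.0037 -0.0036  0.0732] turn 0.002 (or -3.140) q7 1.10
t47.52 pos [ 391.5 -136.   137.3] yaw -2.970 w 0.1 F [-0.3 -0.1 -0.3] -> shift [-0.0546 -0.0037  0.0703] turn 0.002 (or -3.140) q7 1.10
```

Call:
move_arm --series '[[[-0.003,-0.003,0.03],0],[[-0.003,-0.003,0.06],0],[[-0.003,-0.003,0.072],0],[[-0.003,-0.003,0.072],0]]'

```text
clock: 48.02
eef_pos: [391.4, -138.8, 64.4]
tool_rot: [3.14, -0.058, -2.97]
force: [-0.1, -0.7, 0.3]
width: -0.1
```

Call:
move_arm --series '[[[-0.01,0,0],0],[[-0.018,0,0],0],[[-0.026,0,0],0],[[-0.034,0,0],0],[[-0.041,0,0],0]]'

```text
clock: 48.65
eef_pos: [432.4, -131.7, 62.1]
tool_rot: [3.14, -0.058, -2.97]
force: [-0.5, 0.0, 1.7]
width: 0.2
```

Call:
move_arm --series '[[[-0.007,0,0],0],[[-0.014,0,0],0],[[0.01,0,-0.03],0],[[0.01,0,-0.06],0],[[-0.03,0,-0.06],0]]'

```text
clock: 49.28
eef_pos: [464.6, -127.4, 122.0]
tool_rot: [-3.141, -0.058, -2.971]
force: [0.9, -0.4, 0.2]
width: 0.0
```

```bash
python3 - <<'E'
from h import *
s=read_state();im=get_image("wrist");cv2.imwrite("pics/w21.png",im);wrect()
for r in mounts(im,18,"wrist",s): go(*r[1][:2],4,r[2],s)
im=get_image("top");cv2.imwrite("pics/t21.png",im);mounts(im)
E
```

```text
blob x,y,w,h [282 196  75 110] area 6097
[322. 258.] [ 477.3 -125.1   18. ] 0.193 69 48
t49.27 pos [ 464.6 -127.4  122. ] yaw -2.971 w 0.0 F [ 0.9 -0.4  0.2] -> shift [-0.0198  0.0002  0.117 ] turn 3.119 (or -0.023) q7 1.10
[302. 190.] [641.7  71.4  10. ] 3.119 82 49
[348. 188.] [642.2 -47.5  10. ] 3.106 80 49
[256. 188.] [650.4 190.5  10. ] 3.133 82 50
```

Call:
move_arm --series '[[[-0.026,0,0.03],-0.01],[[-0.026,0,0.07],-0.01],[[-0.026,0,0.1],-0.01],[[-0.026,0,0.116],-0.01],[[-0.026,0,0.116],-0.01]]' --claw 0.85

```text
clock: 50.05
eef_pos: [485.4, -121.7, 2.6]
tool_rot: [3.138, -0.058, -2.959]
force: [0.1, 1.3, 1.4]
width: 72.5
```

Call:
move_arm --series '[[[0,0,0],0],[[0,0,0],0],[[0,0,0],0],[[0,0,0],0],[[0,0,0],0]]' --claw 0

```text
clock: 50.68
eef_pos: [486.2, -121.8, 3.9]
tool_rot: [3.139, -0.056, -2.959]
force: [-0.3, 0.4, 7.7]
width: 46.5
```

Call:
move_arm --series '[[[0,0,-0.03],0],[[0,0,-0.06],0.05],[[0,0,-0.08],0.15],[[0,0,-0.08],0.2],[[0,0,-0.08],0.2]]'

```text
clock: 51.3
eef_pos: [490.8, -121.5, 84.5]
tool_rot: [-3.132, -0.054, 3.124]
force: [-0.7, 0.1, -1.0]
width: 46.4
```

```bash
python3 - <<'E'
from h import *
s=read_state();im=get_image("wrist")
mounts(im,s["eef_pos"][2]+15,"wrist",s);go(629.6,-162.1,70,3.104,s)
E
```

```text
[321. 314.] [ 487.  -121.4   99.5] 0.028 80 48
t51.30 pos [ 490.8 -121.5   84.5] yaw 3.124 w 46.4 F [-0.7  0.1 -1. ] -> shift [-0.14   -0.0381  0.0072] turn 0.020 (or -3.122) q7 0.90
```

Call:
move_arm --series '[[[-0.05,-0.013,0],0.01],[[-0.1,-0.027,0],0.02],[[-0.145,-0.038,0.01],0.02],[[-0.145,-0.038,0.02],0.02],[[-0.145,-0.038,0.04],0.02]]'

```text
clock: 51.98
eef_pos: [631.8, -161.6, 35.7]
tool_rot: [-3.132, -0.055, 3.105]
force: [-0.4, -0.3, -1.3]
width: 46.5
```

```bash
python3 - <<'E'
from h import *
s=read_state();im=get_image("wrist")
mounts(im,s["eef_pos"][2]+15,"wrist",s);go(634.5,-162.1,22,3.104,s)
E
```

```text
[321. 313.] [ 627.8 -161.4   50.7] 3.059 81 48
t51.98 pos [ 631.8 -161.6   35.7] yaw 3.105 w 46.5 F [-0.4 -0.3 -1.3] -> shift [-0.0034 -0.0003  0.0135] turn 0.001 (or -3.140) q7 1.06
```

Call:
move_arm --series '[[[-0.003,0,0.008],0],[[-0.003,0,0.015],0],[[-0.003,0,0.015],0]]'

```text
clock: 52.4
eef_pos: [630.2, -161.9, 20.2]
tool_rot: [-3.131, -0.062, 3.106]
force: [-7.1, -0.5, 17.4]
width: 46.4
```

Call:
move_arm --series '[[[0,0,0],0],[[0,0,0],0],[[0,0,0],0]]' --claw 0.75

```text
clock: 52.78
eef_pos: [630.1, -161.8, 19.9]
tool_rot: [-3.131, -0.062, 3.106]
force: [-0.3, 0.2, -1.0]
width: 63.7
```

Call:
move_arm --series '[[[0,0,-0.03],0],[[0,0,-0.08],0],[[0,0,-0.12],0],[[0.06,0.0,-0.13],0],[[0.12,0,-0.14],0]]'

```text
clock: 53.4
eef_pos: [518.1, -156.0, 167.4]
tool_rot: [-3.131, -0.062, 3.106]
force: [0.0, -0.4, 0.9]
width: 64.0
```

Call:
move_arm --series '[[[0.06,0,0],0],[[0.1,0,0],0],[[0.1,0,0],0]]' --claw 0

```text
clock: 53.78
eef_pos: [415.1, -153.2, 173.6]
tool_rot: [-3.129, -0.065, 3.106]
force: [-0.0, -0.9, -0.1]
width: 9.6
```

```bash
python3 - <<'E'
from h import *
s=read_state();go(500,-250,200,3.104,s)
im=get_image("top");cv2.imwrite("pics/t22.png",im);mounts(im,26)
h=cv2.cvtColor(im,cv2.COLOR_BGR2HSV)
# block tops incl. mounts: everything non-black inside the base plate, split by columns
si=get_image("side");cv2.imwrite("pics/s22.png",si)
c=np.zeros((600,800,3),np.uint8)
c[:300,:800]=cv2.resize(im[145:235,230:470],(800,300));c[300:600,:440]=cv2.resize(si[200:380,310:574],(440,300));cv2.imwrite("pics/c22.png",c)
E
```

```text
t53.77 pos [ 415.1 -153.2  173.6] yaw 3.106 w 9.6 F [-0.  -0.9 -0.1] -> shift [-0.0864 -0.0941 -0.0309] turn 0.002 (or -3.139) q7 1.06
[394. 190.] [ 628.3 -160.7   26. ] 3.092 81 48
[302. 190.] [637.6  70.6  26. ] 3.119 81 49
[348. 188.] [638.1 -46.7  26. ] 3.106 78 49
[256. 188.] [646.2 188.   26. ] 3.133 81 49
```

View pics/c22.png

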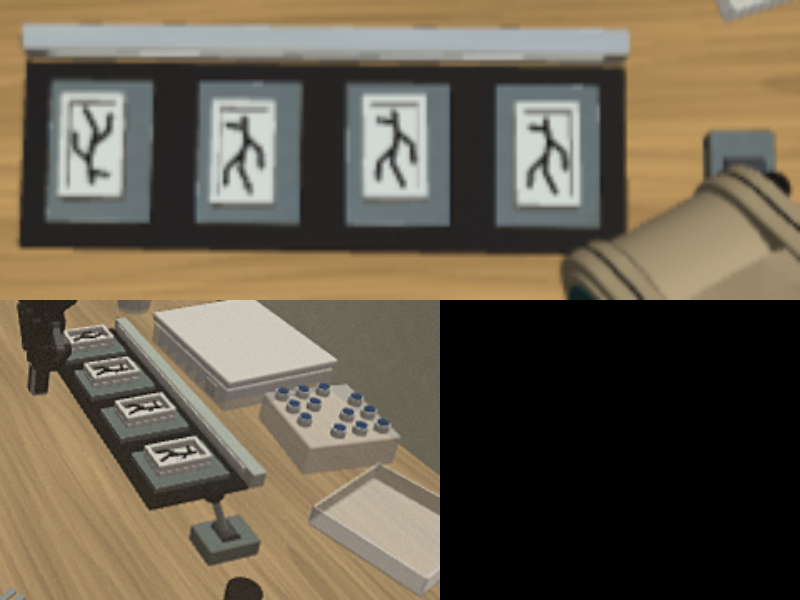

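```bash
python3 - <<'E'
from h import *
def dark(f,x0,x1,y0,y1):
    im=cv2.imread(f);m=(im.max(2)<40).astype(np.uint8);r=np.zeros_like(m);r[y0:y1,x0:x1]=1;m*=r
    n,l,s,c=cv2.connectedComponentsWithStats(m)
    for i in range(1,n):
        if s[i,4]>8: print(f,s[i],c[i].round(1))
dark("pics/top0.png",440,480,180,220)
dark("pics/side0.png",425,470,305,360)
cv2.imwrite("pics/c23.png",np.hstack([cv2.resize(cv2.imread("pics/top0.png")[175:225,430:490],(400,333),interpolation=2),cv2.resize(cv2.imread("pics/side0.png")[300:365,415:493],(400,333),interpolation=2)]))
E
```

```text
pics/top0.png [456 197  11  10  81] [460.9 201.4]
pics/side0.png [425 316  19   6  37] [434.8 318.4]
```

View pics/c23.png

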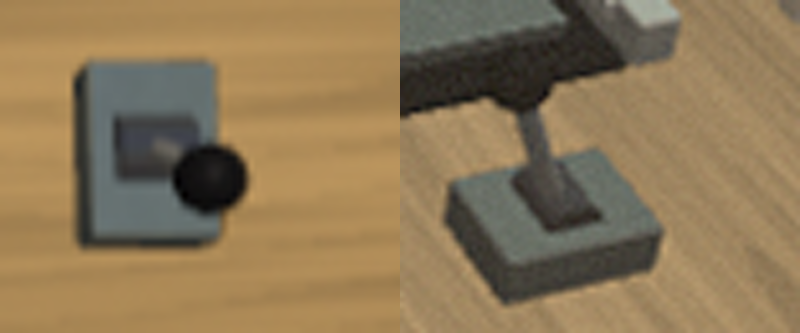

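```bash
python3 - <<'E'
from h import *
def tri(a,b):
    rs=[]
    for n,p in(("top",a),("side",b)):
        q=world(n,[p],0)[0];q2=world(n,[p],100)[0];d=q2-q;rs.append((q,d/np.linalg.norm(d)))
    A=sum(np.eye(3)-np.outer(d,d) for q,d in rs);bb=sum((np.eye(3)-np.outer(d,d))@q for q,d in rs)
    X=np.linalg.solve(A,bb);print(X.round(1),"gap",[np.linalg.norm(np.cross(X-q,d)).round(1) for q,d in rs]);return X
t=tri((460.9,201.4),(439,318));p=tri((454.5,197.5),(445.5,340))
go(t[0]-40,t[1],t[2]-12,3.104)
E
```

```text
[ 582.9 -311.6   88.8] gap [np.float64(2.1), np.float64(2.1)]
[ 607.2 -314.8   25.3] gap [np.float64(1.8), np.float64(1.8)]
t53.88 pos [ 419.3 -152.8  173.9] yaw 3.106 w 0.1 F [0.2 0.2 0.4] -> shift [-0.1348 -0.1533  0.0908] turn 0.002 (or -3.140) q7 1.06
```

Call:
move_arm --series '[[[-0.04,-0.05,0.0],0],[[-0.08,-0.1,0.0],0],[[-0.12,-0.153,0.0],0],[[-0.123,-0.155,0.03],0],[[-0.123,-0.155,0.04],0]]' --claw 0

```text
clock: 54.5
eef_pos: [534.4, -312.6, 125.6]
tool_rot: [-3.133, -0.062, 3.104]
force: [-0.7, 0.7, 0.0]
width: -0.2
```

```bash
python3 - <<'E'
from h import *
go(548,-310.5,76,3.104);go(640,-314,76,3.104)
E
```

```text
t54.50 pos [ 534.4 -312.6  125.6] yaw 3.104 w -0.2 F [-0.7  0.7  0. ] -> shift [-0.0166  0.003   0.0486] turn 0.000 (or -3.141) q7 1.34
t54.50 pos [ 534.4 -312.6  125.6] yaw 3.104 w -0.2 F [-0.7  0.7  0. ] -> shift [-0.1085  0.0029  0.0429] turn 0.000 (or -3.141) q7 1.34
```

Call:
move_arm --series '[[[-0.015,0.002,0.03],0],[[-0.016,0.002,0.048],0],[[-0.016,0.002,0.048],0],[[-0.016,0.002,0.048],0]]'

```text
clock: 55.0
eef_pos: [547.8, -311.3, 77.8]
tool_rot: [-3.132, -0.061, 3.105]
force: [-0.1, 0.3, -0.3]
width: 0.2
```

Call:
move_arm --series '[[[-0.02,0,-0.001],0],[[-0.04,0,-0.002],0],[[-0.06,0,-0.003],0],[[-0.075,0,-0.004],0],[[-0.085,0,-0.005],0]]'

```text
clock: 55.62
eef_pos: [623.6, -314.6, 78.5]
tool_rot: [-3.131, -0.083, 3.104]
force: [-33.3, 3.6, 19.7]
width: 0.1
```

```bash
python3 - <<'E'
from h import *
go(640,-314,76,3.104)
im=get_image("side");cv2.imwrite("pics/s24.png",im);im=get_image("top");cv2.imwrite("pics/t24.png",im)
E
```

```text
t55.62 pos [ 623.6 -314.6   78.5] yaw 3.104 w 0.1 F [-33.3   3.6  19.7] -> shift [-0.0165  0.0012  0.0011] turn 0.000 (or -3.142) q7 1.37
```

Call:
move_arm --series '[[[0.02,0,0],0],[[0.06,0,0],0],[[0.11,0,0],0],[[0.16,0.03,-0.05],0],[[0.2,0.06,-0.08],0]]'

```text
clock: 56.35
eef_pos: [438.3, -251.7, 170.5]
tool_rot: [-3.129, -0.081, 3.102]
force: [1.4, 0.7, 1.2]
width: -0.3
```

```bash
python3 - <<'E'
from h import *
print("off",pix("top",[582.9,-311.6,88.8]),pix("side",[582.9,-311.6,88.8]),"on",pix("top",[660,-314.5,88.8]),pix("side",[660,-314.5,88.8]))
for n,(x0,x1,y0,y1) in(("top",(435,490,140,225)),("side",(425,510,270,350))):
    im=get_image(n);cv2.imwrite(f"pics/{n}25.png",im);m=(im.max(2)<45).astype(np.uint8);r=np.zeros_like(m);r[y0:y1,x0:x1]=1;m*=r
    k,l,s,c=cv2.connectedComponentsWithStats(m)
    for i in range(1,k):
        if s[i,4]>8: print(n,s[i],c[i].round(1))
go(0,0,0,3.104)
E
```

```text
off [[461.26896129 200.56561101]] [[437.93534289 318.20466495]] on [[460.3339705  169.28879142]] [[472.23557963 310.73635569]]
top [455 170  11  10  78] [459.6 174.5]
top [468 202  19  23 278] [475.4 215.2]
top [456 219   9   6  35] [460.1 221.5]
side [425 276  20  22  48] [434.4 286.3]
side [462 305   7   5  11] [464.5 306.5]
side [462 310  12   7  31] [467.7 313.3]
side [439 312  17   5  26] [447. 314.]
side [425 316   8   4  15] [427.9 317.9]
t56.45 pos [ 437.3 -249.1  172.8] yaw 3.108 w -0.1 F [ 2.2 -0.5  0.4] -> shift [0.43   0.2373 0.2048] turn 0.004 (or -3.137) q7 1.26
```

```bash
python3 - <<'E'
from h import *
go(600,-313,140,3.104);go(600,-313,86,3.104)
E
```

```text
t56.45 pos [ 437.3 -249.1  172.8] yaw 3.108 w -0.1 F [ 2.2 -0.5  0.4] -> shift [-0.1669 -0.0582  0.0203] turn 0.004 (or -3.137) q7 1.26
t56.45 pos [ 437.3 -249.1  172.8] yaw 3.108 w -0.1 F [ 2.2 -0.5  0.4] -> shift [-0.1712 -0.0574  0.0741] turn 0.004 (or -3.137) q7 1.26
```

Call:
move_arm --series '[[[-0.05,-0.03,0],0.004],[[-0.1,-0.058,0.02],0.004],[[-0.15,-0.058,0.05],0.004],[[-0.165,-0.058,0.074],0.004],[[-0.165,-0.058,0.074],0.004]]'

```text
clock: 57.08
eef_pos: [593.7, -312.8, 85.0]
tool_rot: [-3.128, -0.083, 3.105]
force: [-0.2, 0.1, -0.0]
width: 0.1
```

```bash
python3 - <<'E'
from h import *
go(620,-313.7,86,3.104);go(640,-314.4,86,3.104)
E
```

```text
t57.08 pos [ 593.7 -312.8   85. ] yaw 3.105 w 0.1 F [-0.2  0.1 -0. ] -> shift [-0.0262  0.     -0.0032] turn 0.001 (or -3.141) q7 1.34
t57.08 pos [ 593.7 -312.8   85. ] yaw 3.105 w 0.1 F [-0.2  0.1 -0. ] -> shift [-0.0461  0.     -0.0049] turn 0.001 (or -3.141) q7 1.34
```

Call:
move_arm --series '[[[-0.01,0,-0.001],0],[[-0.02,0,-0.002],0],[[-0.026,0,-0.003],0],[[-0.03,0,-0.003],0],[[-0.033,0,-0.004],0]]'

```text
clock: 57.7
eef_pos: [623.5, -314.0, 86.3]
tool_rot: [-3.128, -0.091, 3.105]
force: [-10.8, 0.9, 5.7]
width: 0.1
```

Call:
move_arm --series '[[[-0.002,0,0],0],[[-0.004,0,0],0],[[-0.006,0,0],0],[[-0.008,0,0],0]]'

```text
clock: 58.2
eef_pos: [623.6, -314.0, 86.1]
tool_rot: [-3.127, -0.109, 3.105]
force: [-21.8, 3.4, 16.7]
width: -0.2
```

```bash
python3 - <<'E'
from h import *
go(640,-314.4,86,3.104)
im=get_image("top");m=(im.max(2)<45).astype(np.uint8);r=np.zeros_like(m);r[150:215,435:475]=1
k,l,s,c=cv2.connectedComponentsWithStats(m*r)
for i in range(1,k):
    if s[i,4]>8: print(s[i],c[i].round(1))
E
```

```text
t58.20 pos [ 623.6 -314.    86.1] yaw 3.105 w -0.2 F [-21.8   3.4  16.7] -> shift [-0.0163  0.0002 -0.0017] turn 0.001 (or -3.141) q7 1.38
[444 150  31  38 581] [462.  170.9]
[443 165   6   4  10] [444.8 166.3]
```

Call:
move_arm --series '[[[0.03,0,0],0],[[0.08,0,-0.02],0],[[0.13,0.0,-0.06],0],[[0.18,0.04,-0.08],0],[[0.22,0.08,-0.08],0]]'

```text
clock: 58.88
eef_pos: [416.4, -224.9, 190.1]
tool_rot: [-3.126, -0.106, 3.102]
force: [0.8, 0.9, 0.2]
width: 0.0
```

```bash
python3 - <<'E'
from h import *
def tri(a,b):
    rs=[]
    for n,p in(("top",a),("side",b)):
        q=world(n,[p],0)[0];q2=world(n,[p],100)[0];d=q2-q;rs.append((q,d/np.linalg.norm(d)))
    A=sum(np.eye(3)-np.outer(d,d) for q,d in rs);bb=sum((np.eye(3)-np.outer(d,d))@q for q,d in rs)
    X=np.linalg.solve(A,bb);return X.round(1),np.linalg.norm(np.cross(X-rs[0][0],rs[0][1])).round(1)
P={}
for n,(x0,x1,y0,y1) in(("top",(435,480,150,215)),("side",(420,500,285,345))):
    a=cv2.imread(f"pics/{n}0.png").max(2).astype(int);b=get_image(n);cv2.imwrite(f"pics/{n}26.png",b);b=b.max(2).astype(int)
    for nm,m in(("on",(a-b>35)&(b<60)),("off",(b-a>35)&(a<60))):
        r=np.zeros(m.shape,np.uint8);r[y0:y1,x0:x1]=1
        k,l,s,c=cv2.connectedComponentsWithStats(m.astype(np.uint8)*r)
        for i in range(1,k):
            if s[i,4]>8: print(n,nm,s[i],c[i].round(1))
b=cv2.imread("pics/side26.png")[:,:,2];print(b[300:332:2,456:484:2])
E
```

```text
top on [455 170  11  10  83] [459.7 174.5]
top on [453 212  10   3  29] [457.3 213. ]
top off [456 197  11  10  83] [461.  201.3]
side on [420 288   8   7  14] [422.9 291.1]
side on [461 305  13  12 115] [467.2 310.3]
side off [434 316  10   7  35] [438.9 318.9]
[[157 147 174 170 173 169 155 145 160 154 149 152 149 163]
 [ 94  88 155 166 174 173 174 161 146 155 153 152 156 153]
 [ 83  83  97 162 126 110  90 133 167 151 157 152 148 157]
 [ 94  86  91  61  44  46  44  42  99 163 155 160 153 147]
 [ 69  90  86  42  50  42  50  53  41 124 163 155 161 159]
 [ 49  81  74  41  42  51  49  47  46 104 162 161 155 163]
 [ 39  44 116  37  41  52  50  46  40 107 160 161 161 155]
 [137 153 173  68  38  38  52  45  43 166 166 155 164 162]
 [160 165 106 103  73  50  51  96 156 168 171 164 161 161]
 [162 134 100  94  93 185 173 166 167 164 171 170 165 161]
 [153  94  95  81 159 166 166 165 164 164 166 170 169 164]
 [100  99  83 142 167 163 161 164 165 164 165 163 173 170]
 [101  90 117 164 166 167 164 163 168 165 167 162 164 174]
 [ 93 102 174 161 153 166 167 164 162 160 168 172 162 168]
 [ 92 157 160 163 162 161 166 168 162 159 159 171 164 168]
 [140 166 160 159 165 160 159 166 171 165 156 163 168 165]]
```

```bash
python3 - <<'E'
from h import *
def tri(a,b):
    rs=[]
    for n,p in(("top",a),("side",b)):
        q=world(n,[p],0)[0];q2=world(n,[p],100)[0];d=q2-q;rs.append((q,d/np.linalg.norm(d)))
    A=sum(np.eye(3)-np.outer(d,d) for q,d in rs);bb=sum((np.eye(3)-np.outer(d,d))@q for q,d in rs)
    X=np.linalg.solve(A,bb);return X.round(1),np.linalg.norm(np.cross(X-rs[0][0],rs[0][1])).round(1)
print("on",tri((459.7,174.5),(467.2,310.3)),"off",tri((461,201.3),(438.9,317)),tri((461,201.3),(438.9,318.5)))
im=cv2.imread("pics/side26.png")[...,2]
# stick centre line below the knob, dark run per row
for y in range(318,336,3):
    r=im[y,440:475];x=np.where(r<130)[0]+440;print(y,x.min() if len(x) else None,x.max() if len(x) else None)
E
```

```text
on (array([ 647.7, -312.1,   91.1]), np.float64(1.3)) off (array([ 582.6, -311.1,   91.1]), np.float64(2.1)) (array([ 583. , -311.9,   87.9]), np.float64(1.8))
318 459 464
321 456 462
324 454 460
327 452 458
330 447 455
333 440 456
```

```bash
python3 - <<'E'
from h import *
a=cv2.imread("pics/top0.png");b=cv2.imread("pics/top26.png");mounts(b,34)
d=(cv2.absdiff(a,b).max(2)>50).astype(np.uint8)
k,l,s,c=cv2.connectedComponentsWithStats(cv2.dilate(d,np.ones((5,5))))
for i in range(1,k):
    if s[i,4]>80: print("changed",s[i],c[i].round())
finish_job()
E
```

```text
[394. 190.] [ 626.2 -159.5   34. ] 3.092 80 48
[302. 190.] [635.5  70.2  34. ] 3.119 81 48
[348. 188.] [636.  -46.3  34. ] 3.106 78 48
[256. 188.] [644.  186.8  34. ] 3.133 81 48
changed [453 168  15  18 233] [459. 176.]
changed [245 171  24  35 816] [257. 188.]
changed [337 171  23  35 805] [348. 188.]
changed [291 173  24  35 816] [302. 190.]
changed [383 173  23  36 825] [394. 190.]
changed [  242   181   398   299 20291] [521. 346.]
changed [179 198  40  39 956] [199. 217.]
changed [361 252  39  40 921] [380. 271.]
changed [187 255  32  40 933] [202. 274.]
changed [ 564  254   65   73 2349] [590. 298.]
changed [   0  321   67   49 2206] [ 27. 348.]
the job is handed in; nothing more can be done
```

All four specimen mounts are on the stage blocks, one per block, with the sprig side up, and the lamp lever is fully over. I handed the job in at about 59 s of the 210 s.

- **Turning over:** One mount already lay open side up. The other three lay open side down. I gripped each near one end and loosened the grip until it swung down. One of them fell open side up by itself; the other two came to stand on end and I tipped them over with the closed fingers.
- **Mount check:** The last close-up showed the sprig on all four. From the final top picture the centres are 3 to 5 mm from the block centres and turned by 0.03 rad at most. The gap to each block edge is about 16 mm, so nothing overhangs. Wrist-camera readings differed from these by 1 to 3 mm, and I left the small offsets as they were.
- **Lever check:** The knob moved about 65 mm, less than the 77 mm the stated 80 mm lever gives. A second push of about 22 N did not move it, and its height matches the off position. I take the 80 mm as measured to the far end of the knob, so the lever is at its stop.
- **Other bench items:** I compared the first and last top pictures. The only changes were at the mounts, the lever and places the arm covers. The forceps, caliper case and right-hand vial fall partly in that covered area and could not be checked that way.

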